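# Set out the paint-mixing kit around the litre tin

### The arm

A 6-joint arm with a two-finger parallel gripper is mounted at the origin on the work surface. World frame = base frame: x ahead of the robot, y to its left, z up, the work surface at z = 0. Lengths are in m, angles in rad, forces in N, time in s.
With the tool pointing down it reaches from about 0.25 to 0.725 m from the base axis. Payload 4 kg.
Tool frame: the origin (TCP) lies midway between the tips of the shut fingers; the grasp point (between the pads) lies 19 mm behind it; z points along the fingers, y is the direction in which the jaws open and shut (so a half turn about z gives the same grasp; the last joint's range is limited). The gripper opens to 85 mm and grips with 20 to 120 N. Pads are 22 mm wide; open, the fingers measure 114 mm over their backs; the gripper's body (76 mm by 85 mm) begins 54 mm behind the grasp point. The pads swing forward as they close: fully open they stand 13 mm farther back than shut.
Start: joints at [-1.254, 0.241, 0.005, 1.335, 0, 1.571], TCP at [0.156, -0.475, 0.231] pointing down, gripper open.
Joint ranges: [-2.72, 2.72], [-1.05, 1.87], [-1.09, 1.28], [-1.99, 2.15], [-1.42, 1.44], [-3.14, 3.14]. Speed limits (rad/s): [2.79, 2.79, 3.14, 3.14, 3.14, 3.14].

### API

Orientations are given as a unit quaternion [x, y, z, w].
In Python, from workcell import get_obs, camera, camera_model, job_done, masks_of gives the robot as it stands.
- The arm moves only by the tool jog_arm, never from a script. Its argument "deltas" is a list that holds one entry, the list of rows, each a list of 7 numbers: the shift along the tool's x, y, z in mm, then the turn, a rotation vector about the tool's x, y, z in degrees, then the finger opening in mm, from 0 to 85.4. A call has 1 to 5 rows; each row shifts and turns the pose as measured when the row begins, along the tool's axes as they then stand; what a row does not reach is not made up. A row lasts 1/10 s, in which the tool goes at most 50 mm and 8.59 degrees, less where a joint would pass 70% of its speed; a pose out of reach is approached as far as the arm can. A call with a gripper value outside its range is refused whole. The fingers move at their own pace and stop on an object; the grip force is fixed at half the most. Time passes only in rows, so rows that do not move let the fingers close. It gives the time, the measured TCP pose, the force and the opening at its end, in the units of the state.
- get_obs(): the state, without advancing time (a new reading comes with each control period).
- camera(name): name is "scene" or "top" or "wrist"; returns the picture (400x640x3 uint8, red, green, blue); there is no depth.
- camera_model(name): a dict with "fovy" (degrees; the focal length in pixels is half the picture's height over the tangent of half this angle, whatever the lens; pixels are square), "cx", "cy" (the principal point, pixels), "k1" (the pictures are not rectified: a ray, as slopes to the right and down, at radius r is drawn at 1 + k1 r^2 times it, then the intrinsics apply), "pose" (4x4, takes a point from camera to world coordinates); the wrist camera has in their place "T_tool_cam" (4x4, takes a point from camera to tool coordinates, whose origin is the TCP and whose axes are the flange's). Camera axes: x right, y down, z forward; pixel columns grow to the right and rows downward; lengths in m; the calibration is good to about 2 mm. A picture is of the moment at which its call begins: read the wrist's pose just before it. camera_model takes no time and is no camera call.
- job_done(): hands the job in, once; it reports no verdict.
Trained networks look in the newest picture that a camera, given by its name, has taken for a name from the list of things; names that differ only in an ending like _2 or _b are one class to them, and where a whole thing is asked for, a point or a joint stands for the part that bears it (a point fixed in the world has none). Each returns a list of dicts, best first, with "conf" (0 to 1); they miss things now and then, are a little off and sometimes report something else, mostly with a low value. They report only what shows in the picture. A call takes as long as a camera call. They do not tell look-alikes from the thing itself.
- masks_of(target, camera): "pixels" (400x640 bool, what is visible of it) and "at" ([column, row] in pixels, amid what is visible of it).
The state is a dict: "clock": time; "joint_pos": joint angles; "joint_vel": joint speeds; "tau": joint torques, N m; "eef_pos": TCP position; "tool_rot": TCP orientation; "ft_force": force on the tool from outside, world axes, zero at the start; "ft_torque": the same for the moment, N m; "grip_width": finger opening in m.
Only numpy, scipy, OpenCV 4.12 (cv2) and the standard library are available. Lean on these libraries where they do the work, as an engineer would, in place of code of your own. Each camera call takes 0.05 s, during which the arm holds its last target. There are 200 camera calls.

### The job

Set out the mixing kit: put the wooden block midway between the blue litre tin and the amber jar and stand the orange cup upright on the middle of the block; stand the yellow pot midway between the amber jar and the flat grey scale; and lay the steel spoon, bowl up, across the top of the tin with the middle of its length over the middle of the lid. Leave the tin, jar, scale, grey cup and red scraper where they are.

Things in the scene. Friction and masses are not known exactly. Their poses are not given: they have to be found in the camera images.
- block: plain wooden block, 70 mm (its x) by 55 mm (its y) by 32 mm high, about 70 g, lying flat on the shelf at the start; origin at the centre of its underside, z up. To be put flat, any yaw, midway between tin and jar (centre over the middle of the line joining their centres).
- cup: orange plastic paint cup with a ribbed orange twist cap, closed, about 120 g: tapered body 48 mm across at the foot, 56 mm at 60 mm height, then the cap, 60 mm across (up to 63 mm over its ribs) and 20 mm high; 80 mm high in all; origin at the centre of its underside, z up. To stand on the block.
- pot: small yellow round pot with a yellow cap, about 80 g, 44 mm across, 55 mm high (cap, 43 mm across, is the top 15 mm); origin at the centre of its underside, z up. To stand on the shelf midway between jar and scale.
- spoon: stainless mixing spoon lying bowl up, 180 mm long along its x, about 70 g; flat handle 12 mm wide (its y) and 6 mm thick (1 to 7 mm above the underside) from x = -90 to x = +50 mm; round bowl 46 mm across and 12 mm high centred at x = +67 mm; origin at the middle of its length at underside level, z up. It balances about 15 mm from the origin towards the bowl. To lie on the tin's lid, any yaw, origin over the lid's centre.
- tin: closed litre tin, steel with a blue band and a blue spot on the lid, 108 mm across, flat lid at 125 mm height (100 mm across), 1.2 kg, stands loose on the shelf; origin at the centre of its underside, z up. Tin, jar and scale stand at the corners of an equal-sided triangle, centres 260 mm apart; which stands at which corner changes. Not to be shifted.
- jar: amber glass jar with a black cap and pale label band, 72 mm across, 98 mm high, 0.6 kg, stands loose; origin at the centre of its underside, z up. Not to be shifted.
- scale: low grey square scale, 110 by 110 mm, 24 mm high, with a round steel plate, 0.6 kg, stands loose; origin at the centre of its underside, z up. Not to be shifted.
- grey_cup: grey capped cup of the same shape and size as the orange one; a bystander, not to be moved; origin at the centre of its underside, z up.
- scraper: paint scraper lying flat, red handle 100 by 24 by 14 mm, thin steel blade 60 mm wide, 175 mm long along its x; a bystander, not to be moved; origin at underside level, 90 mm from the handle's end.
Mind the look-alikes: they are no part of the job. Leave any purple look-alike of the spoon alone. Several things have the shape of the cup; the one meant has the colours described above.

How it is judged:
By the outcome, as a careful person would: the job done as asked, in the order asked, and still so for the second after the job is handed in, with the robot touching nothing.
It also fails if it takes over 115 s, if anything falls off the work surface, if the arm or the gripper's body presses on something with over 40 N, if the wrist force passes 120 N, or if a joint passes its speed limit or range.

## Working session

There is one attempt and no reset: what is moved stays moved. The work goes in short steps, Python scripts to look and compute and a tool call to move; the robot and the scene stay as the last step left them, time stands still between calls to the robot, and variables do not carry over. Pictures are saved under pics/ and viewed, about 12 in all and at most 16, crops included, and the job is handed in when it is done.

Besides the shell and the picture viewer there is one more tool, called after ">>>" by a JSON object that holds its "name" and its "arguments", one argument or row to a line. jog_arm: Moves the arm, as the interface text tells. Its arguments: {"type":"object","properties":{"deltas":{"type":"array"}},"required":["deltas"]}

```bash
ls; mkdir -p pics; python3 - <<'E'
from workcell import *
import cv2,numpy as np
o=get_obs();print(o['clock'],o['eef_pos'],o['tool_rot'],o['grip_width'])
for c in ['scene','top']:
    p=camera(c);cv2.imwrite(f'pics/{c}0.png',p[:,:,::-1]);m=camera_model(c);print(c,{k:np.round(v,3).tolist() for k,v in m.items()})
m=camera_model('wrist');print({k:np.round(v,3).tolist() for k,v in m.items()})
for t in ['block','cup','pot','spoon','tin','jar','scale','scraper']:
    for d in masks_of(t,'top'): print(t,round(d['conf'],2),np.round(d['at']),d['pixels'].sum())
E
```

```text
pics
0.0 [ 0.15556741 -0.47451757  0.2304145 ] [ 9.87480100e-01  1.57740174e-01 -1.81210739e-04 -1.02838125e-03] 0.0854682533228964
scene {'fovy': 57.684, 'cx': 318.969, 'cy': 201.256, 'k1': -0.073, 'pose': [[-0.664, 0.422, -0.618, 1.192], [0.748, 0.35, -0.564, 0.578], [-0.021, -0.836, -0.548, 0.653], [0.0, 0.0, 0.0, 1.0]]}
top {'fovy': 57.714, 'cx': 315.507, 'cy': 198.762, 'k1': -0.024, 'pose': [[-0.027, -0.999, 0.047, 0.445], [-0.999, 0.028, 0.018, -0.039], [-0.019, -0.047, -0.999, 1.201], [0.0, 0.0, 0.0, 1.0]]}
{'fovy': 71.254, 'cx': 316.757, 'cy': 198.287, 'k1': 0.016, 'T_tool_cam': [[0.001, -0.953, -0.302, 0.077], [1.0, 0.001, -0.0, -0.0], [0.0, -0.302, 0.953, -0.143], [0.0, 0.0, 0.0, 1.0]]}
block 0.66 [220. 238.] 405
cup 0.82 [403. 153.] 364
cup 0.66 [393. 121.] 384
cup 0.51 [370. 161.] 311
pot 0.53 [222. 155.] 199
spoon 0.64 [439. 254.] 336
spoon 0.63 [422. 184.] 297
spoon 0.41 [220. 238.] 402
tin 0.56 [293. 139.] 1201
jar 0.82 [240. 202.] 506
scale 0.67 [320. 218.] 1189
scale 0.61 [400. 155.] 337
scraper 0.71 [196. 191.] 492
```

View pics/top0.png

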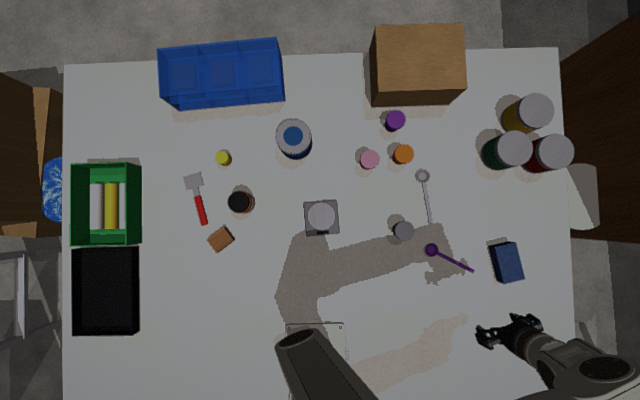

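View pics/scene0.png

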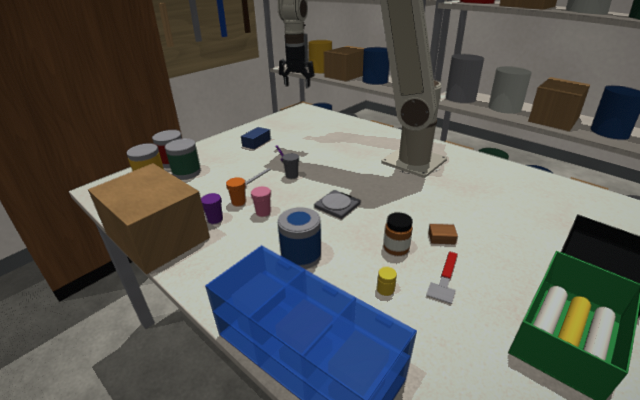

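Seen in the top picture (columns, rows):
- **Orange cup:** (403,154). Its look-alikes are pink (370,159), purple (395,121) and grey (403,231).
- **Steel spoon:** bowl at (422,175), handle end at (430,222). The purple look-alike is at (431,250).
- **Block:** (220,238). The navy block at (506,262) is not it.
- **Pot:** (222,157).
- **Tin, jar, scale:** (293,138), (240,202), (321,217).

Next I fit the object shapes to the masks.

```bash
cat > h.py <<'E'
from workcell import *
import cv2,numpy as np
from scipy.optimize import minimize
from scipy.spatial.transform import Rotation as R
def circ(r,z,cx=0): a=np.linspace(0,2*np.pi,24,endpoint=False); return np.c_[cx+r*np.cos(a),r*np.sin(a),0*a+z]
def box(x0,x1,y,z0,z1): return np.array([[a,b,c] for a in(x0,x1) for b in(-y,y) for c in(z0,z1)])
SH={'tin':[np.r_[circ(.054,0),circ(.054,.12),circ(.05,.125)]],'jar':[np.r_[circ(.036,0),circ(.036,.07),circ(.028,.098)]],
'cup':[np.r_[circ(.024,0),circ(.0305,.06),circ(.0305,.08)]],'pot':[np.r_[circ(.022,0),circ(.022,.04),circ(.0215,.055)]],
'block':[box(-.035,.035,.0275,0,.032)],'scale':[box(-.055,.055,.055,0,.024)],
'spoon':[box(-.09,.05,.006,.001,.007),np.r_[circ(.012,0,.067),circ(.023,.012,.067)]]}
def campose(c):
    m=camera_model(c)
    if c!='wrist': return m,np.array(m['pose'])
    o=get_obs();T=np.eye(4);T[:3,:3]=R.from_quat(o['tool_rot']).as_matrix();T[:3,3]=o['eef_pos'];return m,T@np.array(m['T_tool_cam'])
def proj(P,m,T):
    q=(P-T[:3,3])@T[:3,:3];s=q[:,:2]/q[:,2:];f=200/np.tan(np.radians(m['fovy']/2))
    return s*(1+m['k1']*(s**2).sum(1,keepdims=True))*f+[m['cx'],m['cy']]
def ray(px,m,T,z):
    f=200/np.tan(np.radians(m['fovy']/2));d=(np.array(px,float)-[m['cx'],m['cy']])/f;s=d.copy()
    for _ in range(5): s=d/(1+m['k1']*(s**2).sum())
    w=T[:3,:3]@np.r_[s,1];return T[:3,3]+w*(z-T[2,3])/w[2]
def sil(n,p,z,m,T):
    im=np.zeros((800,1280),np.uint8);c,s=np.cos(p[2]),np.sin(p[2])
    for P in SH[n]:
        Q=np.c_[p[0]+c*P[:,0]-s*P[:,1],p[1]+s*P[:,0]+c*P[:,1],P[:,2]+z]
        u=proj(Q,m,T)*2+.5
        cv2.fillConvexPoly(im,cv2.convexHull(np.round(u*16).astype(np.int32)),255,shift=4)
    return cv2.resize(im,(640,400),interpolation=cv2.INTER_AREA)/255.
def fit(n,mask,m,T,z=0,yaws=(0,)):
    v,u=np.nonzero(mask);p0=ray((u.mean(),v.mean()),m,T,z+.02);best=None
    def cost(p): s=sil(n,p,z,m,T);return 1-np.minimum(s,mask).sum()/np.maximum(s,mask).sum()
    for y in yaws:
        r=minimize(cost,[p0[0],p0[1],y],method='Nelder-Mead',options=dict(initial_simplex=np.array([[p0[0],p0[1],y],[p0[0]+.02,p0[1],y],[p0[0],p0[1]+.02,y],[p0[0],p0[1],y+.3]]),xatol=1e-4,fatol=1e-4,maxiter=150))
        if best is None or r.fun<best.fun:best=r
    return best.x,1-best.fun
YA={'block':(-1,-.2,.5,1.2),'scale':(0,.5,1),'spoon':np.arange(-3,3.2,.5)}
def find(names,cams):
    for c in cams:
        m,T=campose(c)
        for n in names:
            for d in masks_of(n,c):
                if d['conf']<.35: continue
                x,i=fit(n,d['pixels'],m,T,0,YA.get(n,(0,)));print(c,n,round(d['conf'],2),np.round(d['at']),'xyyaw',np.round(x,4),'iou',round(i,2),flush=True)
def show(px,name,crop=None,s=1):
    im=px[:,:,::-1]
    if crop: a,b,c,d=crop;im=im[b:d,a:c]
    cv2.imwrite(f'pics/{name}.png',cv2.resize(im,None,fx=s,fy=s,interpolation=cv2.INTER_CUBIC))
def robot(): o=get_obs();print(round(o['clock'],2),np.round(o['eef_pos'],4),np.round(R.from_quat(o['tool_rot']).as_euler('xyz',degrees=True),2),round(o['grip_width'],4),np.round(o['ft_force'],1))
E
python3 - <<'E'
from h import *
find(['tin','jar','scale','block','cup','pot','spoon'],['top','scene'])
E
```

```text
top tin 0.56 [293. 139.] xyyaw [0.688  0.0445 0.1698] iou 0.96
top jar 0.82 [240. 202.] xyyaw [0.4963 0.2223 0.2424] iou 0.95
top scale 0.67 [320. 218.] xyyaw [ 0.4394 -0.0334  0.0696] iou 0.97
top scale 0.61 [400. 155.] xyyaw [ 0.6365 -0.2914  0.6964] iou 0.28
top block 0.66 [220. 238.] xyyaw [ 0.3772  0.2977 -0.931 ] iou 0.91
top cup 0.82 [403. 153.] xyyaw [ 0.6314 -0.2963 -0.0717] iou 0.95
top cup 0.66 [393. 121.] xyyaw [ 0.7413 -0.2768  0.0898] iou 0.95
top cup 0.51 [370. 161.] xyyaw [ 0.6187 -0.1898  0.1342] iou 0.9
top pot 0.53 [222. 155.] xyyaw [0.643  0.2812 0.4185] iou 0.92
top spoon 0.64 [439. 254.] xyyaw [ 0.2931 -0.4484  1.0561] iou 0.89
top spoon 0.63 [422. 184.] xyyaw [ 0.5017 -0.3804  0.1292] iou 0.84
top spoon 0.41 [220. 238.] xyyaw [ 0.3317  0.3198 -0.4494] iou 0.4
scene tin 0.8 [299. 238.] xyyaw [ 0.6836  0.044  -0.9788] iou 0.91
scene jar 0.95 [398. 235.] xyyaw [0.4905 0.2194 0.3762] iou 0.95
scene scale 0.69 [338. 204.] xyyaw [ 0.4404 -0.0316  0.0881] iou 0.87
scene block 0.62 [445. 236.] xyyaw [ 0.3741  0.2989 -1.0248] iou 0.86
scene cup 0.89 [235. 188.] xyyaw [ 0.6304 -0.2925 -0.4964] iou 0.94
scene cup 0.71 [213. 204.] xyyaw [ 0.7392 -0.2743  0.3577] iou 0.93
scene cup 0.7 [264. 198.] xyyaw [ 0.6159 -0.1874 -0.1578] iou 0.84
scene pot 0.81 [383. 282.] xyyaw [ 0.6397  0.2818 -0.0503] iou 0.95
scene spoon 0.45 [282. 153.] xyyaw [ 0.2619 -0.4956  1.0141] iou 0.2
```

```bash
cat >> h.py <<'E'
def plan(wps,step=45,rot=8.5):
    """wps: (x,y,z,jawdeg,open mm); prints rows in tool axes"""
    o=get_obs();p=o['eef_pos']*1000;M=R.from_quat(o['tool_rot']).as_matrix();a=np.degrees(np.arctan2(M[1,1],M[0,1]))
    print('jaw',round(a,1));rows=[]
    for x,y,z,j,g in wps:
        j=a+(j-a+180)%360-180;d=np.array([x,y,z])*1000-p;k=max(1,int(np.ceil(max(np.linalg.norm(d)/step,abs(j-a)/rot))))
        for i in range(k):
            c,s=np.cos(np.radians(a)),np.sin(np.radians(a));B=np.array([[-s,c,0],[c,s,0],[0,0,-1]])
            w=p+d*(i+1)/k-(p+d*i/k);rows.append([int(q) for q in np.round(B@w)]+[0,0,round(-(j-a)/(k-i),1),g]);a+=(j-a)/(k-i)
        p=np.array([x,y,z])*1000
    for i in range(0,len(rows),5):print(rows[i:i+5])
E
python3 - <<'E'
from h import *
plan([(.36,-.10,.22,-14,85),(.376,.298,.20,34.4,85)])
im=cv2.imread('pics/top0.png');a=cv2.resize(im[100:280,340:490],None,fx=3,fy=3,interpolation=cv2.INTER_CUBIC);b=cv2.resize(im[200:270,190:260],None,fx=4,fy=4);b=cv2.copyMakeBorder(b,0,a.shape[0]-b.shape[0],0,0,0);cv2.imwrite('pics/crop1.png',np.hstack([a,b]))
E
```

```text
jaw -71.8
[[31, -29, 1, 0, 0, np.float64(-5.8), 85], [34, -26, 1, 0, 0, np.float64(-5.8), 85], [36, -22, 1, 0, 0, np.float64(-5.8), 85], [38, -19, 1, 0, 0, np.float64(-5.8), 85], [40, -15, 1, 0, 0, np.float64(-5.8), 85]]
[[41, -11, 1, 0, 0, np.float64(-5.8), 85], [42, -6, 1, 0, 0, np.float64(-5.8), 85], [43, -2, 1, 0, 0, np.float64(-5.8), 85], [43, 2, 1, 0, 0, np.float64(-5.8), 85], [42, 7, 1, 0, 0, np.float64(-5.8), 85]]
[[43, -9, 2, 0, 0, np.float64(-5.4), 85], [44, -5, 2, 0, 0, np.float64(-5.4), 85], [44, -1, 2, 0, 0, np.float64(-5.4), 85], [44, 3, 2, 0, 0, np.float64(-5.4), 85], [44, 8, 2, 0, 0, np.float64(-5.4), 85]]
[[43, 12, 2, 0, 0, np.float64(-5.4), 85], [41, 16, 2, 0, 0, np.float64(-5.4), 85], [40, 19, 2, 0, 0, np.float64(-5.4), 85], [38, 23, 2, 0, 0, np.float64(-5.4), 85]]
```

View pics/crop1.png

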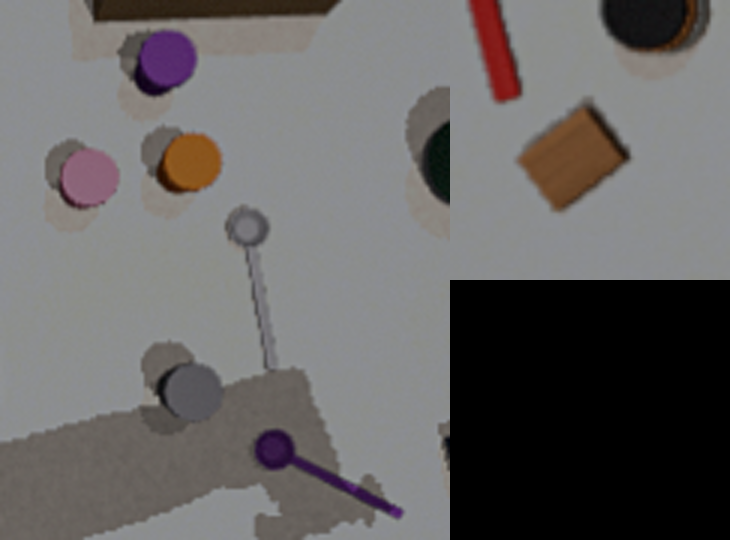

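The crop confirms the orange cup at (403,154), the steel spoon at (422,175)–(430,222) and the plain block at (220,238). I'm moving now.

>>> {"name": "jog_arm", "arguments": {
  "deltas": [
    [[31,-29,1,0,0,-5.8,85],[34,-26,1,0,0,-5.8,85],[36,-22,1,0,0,-5.8,85],[38,-19,1,0,0,-5.8,85],[40,-15,1,0,0,-5.8,85]]
  ]
}}

```text
clock: 1.7
eef_pos: [0.2575, -0.2871, 0.2252]
tool_rot: [0.915, 0.404, 0.0, 0.002]
ft_force: [1.1, 0.1, 0.6]
grip_width: 0.0851
```

>>> {"name": "jog_arm", "arguments": {
  "deltas": [
    [[41,-11,1,0,0,-5.8,85],[42,-6,1,0,0,-5.8,85],[43,-2,1,0,0,-5.8,85],[43,2,1,0,0,-5.8,85],[42,7,1,0,0,-5.8,85]]
  ]
}}

```text
clock: 2.2
eef_pos: [0.3591, -0.0901, 0.2211]
tool_rot: [0.779, 0.628, 0.001, 0.004]
ft_force: [1.3, -1.3, -0.0]
grip_width: 0.0849
```

>>> {"name": "jog_arm", "arguments": {
  "deltas": [
    [[43,-9,2,0,0,-5.4,85],[44,-5,2,0,0,-5.4,85],[44,-1,2,0,0,-5.4,85],[44,3,2,0,0,-5.4,85],[44,8,2,0,0,-5.4,85]]
  ]
}}

```text
clock: 2.7
eef_pos: [0.3613, 0.1398, 0.2112]
tool_rot: [0.603, 0.798, 0.002, 0.007]
ft_force: [0.8, -0.2, 0.9]
grip_width: 0.0853
```

>>> {"name": "jog_arm", "arguments": {
  "deltas": [
    [[43,12,2,0,0,-5.4,85],[41,16,2,0,0,-5.4,85],[40,19,2,0,0,-5.4,85],[38,23,2,0,0,-5.4,85],[0,0,0,0,0,0,85]]
  ]
}}

```text
clock: 3.2
eef_pos: [0.3567, 0.3303, 0.2024]
tool_rot: [0.431, 0.902, 0.003, 0.009]
ft_force: [0.2, -0.8, 0.2]
grip_width: 0.0853
```

```bash
python3 - <<'E'
from h import *
robot();m,T=campose('wrist');show(camera('wrist'),'w1');find(['block','jar'],['wrist'])
plan([(.376,.298,.10,36,85)])
E
```

```text
3.2 [0.3567 0.3303 0.2024] [179.23   0.74 128.93] 0.0853 [ 0.2 -0.8  0.2]
wrist block 0.65 [310. 206.] xyyaw [ 0.3759  0.2957 -0.9388] iou 0.97
wrist jar 0.77 [346. 306.] xyyaw [ 0.4948  0.2188 -0.0919] iou 0.76
jaw 38.5
[[-11, -1, 34, 0, 0, np.float64(0.8), 85], [-11, 0, 34, 0, 0, np.float64(0.8), 85], [-11, 0, 34, 0, 0, np.float64(0.8), 85]]
```

View pics/w1.png

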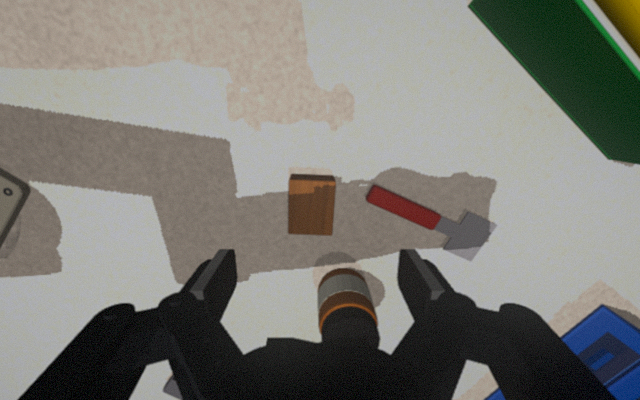

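```bash
cat >> h.py <<'E'
def plan(wps,step=45,rot=8.5):
    o=get_obs();p=o['eef_pos']*1000;M=R.from_quat(o['tool_rot']);A=M.as_matrix();print('jaw',round(np.degrees(np.arctan2(A[1,1],A[0,1])),1));rows=[]
    for w in wps:
        x,y,z,j,g=w[:5];st=w[5] if len(w)>5 else step
        c,s=np.cos(np.radians(j)),np.sin(np.radians(j));G=R.from_matrix(np.array([[-s,c,0],[c,s,0],[0,0,-1]]).T)
        v=(M.inv()*G).as_rotvec(degrees=True);d=np.array([x,y,z])*1000-p;k=max(1,int(np.ceil(max(np.linalg.norm(d)/st,np.linalg.norm(v)/rot))))
        for i in range(k):
            rows.append([int(q) for q in np.round(M.inv().apply(d/k))]+[float(q) for q in np.round(v/k,1)]+[g]);M=M*R.from_rotvec(v/k,degrees=True)
        M=G;p=np.array([x,y,z])*1000
    for i in range(0,len(rows),5):print(rows[i:i+5])
E
python3 - <<'E'
from h import *
robot();plan([(.376,.297,.10,36.2,85),(.376,.297,.04,36.2,85,30)])
E
```

```text
3.35 [0.3567 0.3251 0.2027] [179.39   0.85 128.52] 0.0851 [-0.8  0.3 -0. ]
jaw 38.5
[[-11, -1, 34, 0.2, 0.3, 0.8, 85], [-11, -1, 34, 0.2, 0.3, 0.8, 85], [-11, -1, 34, 0.2, 0.3, 0.8, 85], [0, 0, 30, 0.0, 0.0, 0.0, 85], [0, 0, 30, 0.0, 0.0, 0.0, 85]]
```

>>> {"name": "jog_arm", "arguments": {
  "deltas": [
    [[-11,-1,34,0.2,0.3,0.8,85],[-11,-1,34,0.2,0.3,0.8,85],[-11,-1,34,0.2,0.3,0.8,85],[0,0,30,0,0,0,85],[0,0,20,0,0,0,85]]
  ]
}}

```text
clock: 3.85
eef_pos: [0.3812, 0.2912, 0.0528]
tool_rot: [0.46, 0.888, 0.006, 0.002]
ft_force: [0.8, -0.1, 0.0]
grip_width: 0.0853
```

```bash
python3 - <<'E'
from h import *
robot();camera('wrist');robot();find(['block'],['wrist'])
plan([(.376,.297,.004,36.2,85,20)])
E
```

```text
3.85 [0.3812 0.2912 0.0528] [ 1.7925e+02 -8.0000e-02  1.2525e+02] 0.0853 [ 0.8 -0.1  0. ]
3.9 [0.3795 0.2897 0.0502] [ 1.7955e+02 -4.0000e-02  1.2524e+02] 0.085 [ 0.1 -1.  -1.9]
wrist block 0.85 [316. 214.] xyyaw [0.3741 0.2973 2.2041] iou 0.94
jaw 35.3
[[2, 0, 16, 0.2, -0.0, -0.3, 85], [3, 0, 16, 0.2, -0.0, -0.3, 85], [3, 0, 16, 0.2, -0.0, -0.3, 85]]
```

>>> {"name": "jog_arm", "arguments": {
  "deltas": [
    [[3,0,16,0.2,0,-0.3,85],[3,0,16,0.2,0,-0.3,85],[2,0,10,0,0,0,85],[0,0,3,0,0,0,85],[0,0,0,0,0,0,40]]
  ]
}}

```text
clock: 4.45
eef_pos: [0.3797, 0.2957, 0.0121]
tool_rot: [0.459, 0.889, 0.005, 0.002]
ft_force: [0.5, -1.1, -0.5]
grip_width: 0.0727
```

>>> {"name": "jog_arm", "arguments": {
  "deltas": [
    [[0,0,0,0,0,0,40],[0,0,0,0,0,0,40],[0,0,0,0,0,0,40],[0,0,0,0,0,0,40]]
  ]
}}

```text
clock: 4.85
eef_pos: [0.3816, 0.2967, 0.0152]
tool_rot: [0.459, 0.888, 0.007, 0.003]
ft_force: [-0.0, 0.5, -0.1]
grip_width: 0.0534
```

```bash
python3 - <<'E'
from h import *
robot()
plan([(.376,.297,.16,40,40),(.41,.30,.17,43,40),(.59,.1325,.15,47.5,40),(.59,.1325,.08,47.5,40,30)])
E
```

```text
4.85 [0.3816 0.2967 0.0152] [ 1.7911e+02 -6.0000e-02  1.2536e+02] 0.0534 [-0.   0.5 -0.1]
jaw 35.4
[[1, -1, -36, 0.2, -0.0, -1.2, 40], [1, -1, -36, 0.2, -0.0, -1.2, 40], [1, -1, -36, 0.2, -0.0, -1.2, 40], [1, -1, -36, 0.2, -0.0, -1.2, 40], [-20, 28, -10, 0.0, 0.0, -3.0, 40]]
[[-41, 3, 3, 0.0, 0.0, -0.8, 40], [-41, 2, 3, 0.0, 0.0, -0.8, 40], [-41, 2, 3, 0.0, 0.0, -0.8, 40], [-41, 1, 3, 0.0, 0.0, -0.8, 40], [-41, 1, 3, 0.0, 0.0, -0.8, 40]]
[[-41, 0, 3, 0.0, 0.0, -0.8, 40], [0, 0, 23, 0.0, 0.0, 0.0, 40], [0, 0, 23, 0.0, 0.0, 0.0, 40], [0, 0, 23, 0.0, 0.0, 0.0, 40]]
```

Only the pad tips hold the block, so I'll regrip lower.

>>> {"name": "jog_arm", "arguments": {
  "deltas": [
    [[0,0,0,0,0,0,70],[0,0,0,0,0,0,70],[-4,0,5,0.2,0,0,70],[0,0,7,0.2,0,0,70],[0,0,2,0,0,0,70]]
  ]
}}

```text
clock: 5.35
eef_pos: [0.3847, 0.2937, 0.0007]
tool_rot: [0.459, 0.889, 0.004, 0.002]
ft_force: [-0.7, -0.8, 0.2]
grip_width: 0.0701
```

>>> {"name": "jog_arm", "arguments": {
  "deltas": [
    [[0,0,1,0,0,0,40],[0,0,1,0,0,0,40],[0,0,1,0,0,0,40],[0,0,1,0,0,0,40]]
  ]
}}

```text
clock: 5.75
eef_pos: [0.3846, 0.2935, -0.001]
tool_rot: [0.459, 0.889, 0.004, 0.002]
ft_force: [-1.7, -1.9, 9.9]
grip_width: 0.0542
```

```bash
python3 - <<'E'
from h import *
robot()
plan([(.385,.294,.17,38,40),(.596,.127,.16,47.5,40),(.596,.127,.07,47.5,40,30)])
E
```

```text
5.75 [ 0.3846  0.2935 -0.001 ] [ 1.7949e+02 -6.0000e-02  1.2537e+02] 0.0542 [-1.7 -1.9  9.9]
jaw 35.4
[[0, 1, -43, 0.1, -0.0, -0.7, 40], [0, 0, -43, 0.1, -0.0, -0.7, 40], [0, 0, -43, 0.1, -0.0, -0.7, 40], [0, 0, -43, 0.1, -0.0, -0.7, 40], [-44, 11, 2, 0.0, 0.0, -1.6, 40]]
[[-44, 9, 2, 0.0, 0.0, -1.6, 40], [-44, 8, 2, 0.0, 0.0, -1.6, 40], [-44, 7, 2, 0.0, 0.0, -1.6, 40], [-44, 6, 2, 0.0, 0.0, -1.6, 40], [-45, 4, 2, 0.0, 0.0, -1.6, 40]]
[[0, 0, 30, 0.0, 0.0, 0.0, 40], [0, 0, 30, 0.0, 0.0, 0.0, 40], [0, 0, 30, 0.0, 0.0, 0.0, 40]]
```

>>> {"name": "jog_arm", "arguments": {
  "deltas": [
    [[0,0,-43,0.1,0,-0.7,40],[0,0,-43,0.1,0,-0.7,40],[0,0,-43,0.1,0,-0.7,40],[0,0,-43,0.1,0,-0.7,40],[-30,10,0,0,0,-1.6,40]]
  ]
}}

```text
clock: 6.25
eef_pos: [0.4064, 0.2748, 0.1744]
tool_rot: [0.421, 0.907, -0.003, -0.002]
ft_force: [1.5, 0.0, -0.9]
grip_width: 0.0541
```

>>> {"name": "jog_arm", "arguments": {
  "deltas": [
    [[-44,9,2,0,0,-1.6,40],[-44,8,2,0,0,-1.6,40],[-44,7,2,0,0,-1.6,40],[-44,6,2,0,0,-1.6,40],[-30,4,2,0,0,-1.6,40]]
  ]
}}

```text
clock: 6.75
eef_pos: [0.5785, 0.1462, 0.166]
tool_rot: [0.351, 0.936, -0.001, -0.001]
ft_force: [1.0, 0.5, -1.2]
grip_width: 0.054
```

```bash
python3 - <<'E'
from h import *
robot()
show(camera('wrist'),'w2')
plan([(.596,.127,.07,47.5,40,40),(.596,.127,.005,47.5,40,25)])
E
```

```text
6.75 [0.5785 0.1462 0.166 ] [-1.7990e+02 -8.0000e-02  1.3893e+02] 0.054 [ 1.   0.5 -1.2]
jaw 48.8
[[-7, -1, 32, -0.0, 0.0, 0.4, 40], [-7, -1, 32, -0.0, 0.0, 0.4, 40], [-7, -1, 32, -0.0, 0.0, 0.4, 40], [0, 0, 22, 0.0, 0.0, 0.0, 40], [0, 0, 22, 0.0, 0.0, 0.0, 40]]
[[0, 0, 22, 0.0, 0.0, 0.0, 40]]
```

View pics/w2.png

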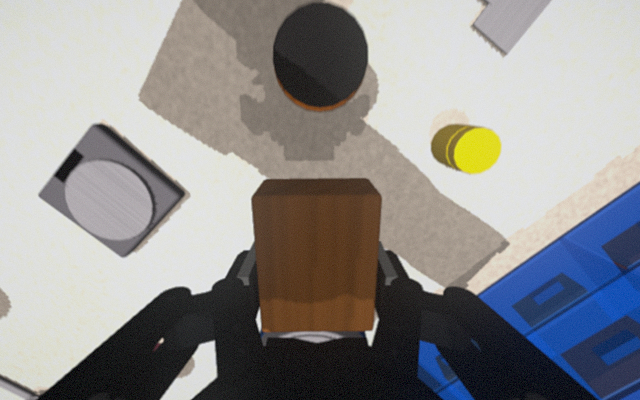

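```bash
python3 - <<'E'
from h import *
robot();m,T=campose('wrist');o=get_obs();M=R.from_quat(o['tool_rot'])
for px in [(316,193),(316,332),(316,178)]:
    print(px,np.round(M.inv().apply(ray(px,m,T,o['eef_pos'][2]+(.033 if px[1]>180 else .001))-o['eef_pos'])*1000,1))
E
```

```text
6.8 [0.5818 0.1434 0.1651] [-1.7991e+02  1.2000e-01  1.3877e+02] 0.0543 [ 4.9 -0.7 -1.9]
(316, 193) [ 45.3  -0.4 -33.1]
(316, 332) [-25.   -0.4 -32.9]
(316, 178) [43.9 -0.5 -1.1]
```

>>> {"name": "jog_arm", "arguments": {
  "deltas": [
    [[-7,-1,32,0,0,0.4,40],[-7,-1,32,0,0,0.4,40],[-7,-1,25,0,0,0.4,40],[0,0,15,0,0,0,40],[0,0,10,0,0,0,40]]
  ]
}}

```text
clock: 7.3
eef_pos: [0.5984, 0.1242, 0.0464]
tool_rot: [0.365, 0.931, -0.001, 0.001]
ft_force: [-0.6, 0.4, -0.6]
grip_width: 0.0541
```

```bash
python3 - <<'E'
from h import *
robot()
camera('wrist');find(['jar','tin'],['wrist'])
plan([(.5974,.1257,.005,47.5,40,20)])
E
```

```text
7.3 [0.5984 0.1242 0.0464] [-1.7999e+02  1.4000e-01  1.3719e+02] 0.0541 [-0.6  0.4 -0.6]
wrist jar 0.6 [317.  21.] xyyaw [0.4927 0.2224 0.0226] iou 0.97
wrist tin 0.96 [319. 331.] xyyaw [ 0.6936  0.0354 -0.36  ] iou 0.07
jaw 47.2
[[1, 0, 14, 0.0, 0.1, -0.1, 40], [1, 0, 14, 0.0, 0.1, -0.1, 40], [1, 0, 14, 0.0, 0.1, -0.1, 40]]
```

>>> {"name": "jog_arm", "arguments": {
  "deltas": [
    [[1,0,14,0,0,0,40],[1,0,14,0,0,0,40],[0,0,10,0,0,0,40],[0,0,4,0,0,0,40],[0,0,0,0,0,0,40]]
  ]
}}

```text
clock: 7.95
eef_pos: [0.6007, 0.128, 0.0076]
tool_rot: [0.364, 0.931, 0.002, 0.005]
ft_force: [-0.6, 0.0, -1.5]
grip_width: 0.0544
```

```bash
python3 - <<'E'
from h import *
robot()
plan([(.5974,.1257,-.001,47.5,40,20)])
E
```

```text
7.95 [0.6007 0.128  0.0076] [179.52   0.48 137.32] 0.0544 [-0.6  0.  -1.5]
jaw 47.3
[[1, -4, 9, 0.5, 0.5, -0.2, 40]]
```

>>> {"name": "jog_arm", "arguments": {
  "deltas": [
    [[1,-4,5,0.5,0.5,0,40],[0,0,4,0,0,0,40],[0,0,2,0,0,0,40]]
  ]
}}

```text
clock: 8.25
eef_pos: [0.5983, 0.1259, -0.0009]
tool_rot: [0.364, 0.931, 0.001, 0.001]
ft_force: [-7.2, -1.1, 19.1]
grip_width: 0.0542
```

```bash
python3 - <<'E'
from h import *
robot()
plan([(.5974,.1257,-.001,47.5,40,20)])
E
```

```text
8.25 [ 0.5983  0.1259 -0.0009] [1.7990e+02 3.0000e-02 1.3733e+02] 0.0542 [-7.2 -1.1 19.1]
jaw 47.3
[[1, -1, 0, 0.1, 0.0, -0.2, 40]]
```

```bash
python3 - <<'E'
from h import *
plan([(.5983,.1259,.19,47.3,80),(.57,0,.20,10,85),(.622,-.28,.19,-35,85)])
E
```

```text
jaw 47.3
[[0, 0, -38, 0.0, 0.0, 0.0, 80], [0, 0, -38, 0.0, 0.0, 0.0, 80], [0, 0, -38, 0.0, 0.0, 0.0, 80], [0, 0, -38, 0.0, 0.0, 0.0, 80], [0, 0, -38, 0.0, 0.0, 0.0, 80]]
[[-13, -22, -2, 0.0, 0.0, 7.5, 85], [-16, -20, -2, 0.0, 0.0, 7.5, 85], [-18, -18, -2, 0.0, 0.0, 7.5, 85], [-20, -16, -2, 0.0, 0.0, 7.5, 85], [-22, -13, -2, 0.0, 0.0, 7.5, 85]]
[[-41, 0, 1, 0.0, 0.0, 6.4, 85], [-40, 5, 1, 0.0, 0.0, 6.4, 85], [-40, 9, 1, 0.0, 0.0, 6.4, 85], [-38, 14, 1, 0.0, 0.0, 6.4, 85], [-36, 18, 1, 0.0, 0.0, 6.4, 85]]
[[-34, 22, 1, 0.0, 0.0, 6.4, 85], [-32, 26, 1, 0.0, 0.0, 6.4, 85]]
```

>>> {"name": "jog_arm", "arguments": {
  "deltas": [
    [[0,0,-1,0,0,0,75],[0,0,0,0,0,0,75],[0,0,0,0,0,0,75],[0,0,-20,0,0,0,75],[0,0,-43,0,0,0,80]]
  ]
}}

```text
clock: 8.75
eef_pos: [0.5942, 0.1247, 0.0587]
tool_rot: [0.364, 0.931, -0.002, -0.004]
ft_force: [0.2, -0.0, -0.1]
grip_width: 0.0797
```

>>> {"name": "jog_arm", "arguments": {
  "deltas": [
    [[0,0,-43,0,0,0,85],[0,0,-43,0,0,0,85],[0,0,-43,0,0,0,85],[0,0,-10,0,0,0,85]]
  ]
}}

```text
clock: 9.15
eef_pos: [0.5967, 0.1251, 0.206]
tool_rot: [0.364, 0.931, -0.001, -0.002]
ft_force: [0.5, -0.3, 0.6]
grip_width: 0.0851
```

```bash
python3 - <<'E'
from h import *
camera('wrist');robot();find(['block','jar','scale'],['wrist'])
E
```

```text
9.2 [0.5966 0.125  0.2056] [-179.81   -0.18  137.3 ] 0.0849 [0.3 0.2 2.2]
wrist block 0.86 [321. 172.] xyyaw [ 0.5911  0.1317 -0.7425] iou 0.97
wrist jar 0.59 [316.  32.] xyyaw [0.4932 0.2229 0.1052] iou 0.96
wrist scale 0.64 [130. 167.] xyyaw [ 0.4424 -0.0305  0.0438] iou 0.89
```

>>> {"name": "jog_arm", "arguments": {
  "deltas": [
    [[-13,-22,0,0,0,7.5,85],[-16,-20,0,0,0,7.5,85],[-18,-18,0,0,0,7.5,85],[-20,-16,0,0,0,7.5,85],[-22,-13,0,0,0,7.5,85]]
  ]
}}

```text
clock: 9.85
eef_pos: [0.5563, -0.0007, 0.1838]
tool_rot: [0.651, 0.759, -0.015, -0.015]
ft_force: [0.0, -0.5, 0.0]
grip_width: 0.0848
```

>>> {"name": "jog_arm", "arguments": {
  "deltas": [
    [[-41,0,0,0,0,6.4,85],[-40,5,0,0,0,6.4,85],[-40,9,0,0,0,6.4,85],[-38,14,0,0,0,6.4,85],[-36,18,0,0,0,6.4,85]]
  ]
}}

```text
clock: 10.35
eef_pos: [0.5782, -0.2046, 0.1671]
tool_rot: [0.84, 0.542, -0.029, -0.02]
ft_force: [1.9, 0.0, 1.0]
grip_width: 0.0854
```

>>> {"name": "jog_arm", "arguments": {
  "deltas": [
    [[-30,22,0,0,0,6.4,85],[-10,15,0,0,0,4,85],[0,0,0,0,0,0,85]]
  ]
}}

```text
clock: 10.65
eef_pos: [0.5886, -0.2639, 0.1545]
tool_rot: [0.889, 0.456, -0.036, -0.023]
ft_force: [-0.3, -0.2, -0.9]
grip_width: 0.0847
```

```bash
python3 - <<'E'
from h import *
robot();show(camera('wrist'),'w3');find(['cup'],['wrist']);find(['block'],['top']) if 0 else None
p=camera('top');find(['block','tin','jar','scale'],['top'])
plan([(.631,-.295,.10,-36,85,40)])
E
```

```text
10.65 [ 0.5886 -0.2639  0.1545] [-175.76    2.47   54.41] 0.0847 [-0.3 -0.2 -0.9]
wrist cup 0.95 [501.  96.] xyyaw [ 0.7369 -0.2709  0.1436] iou 0.95
wrist cup 0.74 [382. 200.] xyyaw [ 0.6291 -0.2929  0.0816] iou 0.96
wrist cup 0.61 [297. 103.] xyyaw [ 0.6156 -0.1867  0.2965] iou 0.93
top block 0.88 [270. 171.] xyyaw [ 0.5912  0.13   -0.7555] iou 0.93
top tin 0.55 [294. 138.] xyyaw [0.6883 0.0436 0.3862] iou 0.97
top jar 0.55 [239. 204.] xyyaw [0.4978 0.2237 0.3064] iou 0.93
top scale 0.81 [320. 221.] xyyaw [ 0.4396 -0.0336  0.0552] iou 0.94
jaw -35.4
[[-1, 29, 28, -2.0, 1.2, 0.3, 85], [-2, 28, 29, -2.0, 1.2, 0.3, 85]]
```

View pics/w3.png

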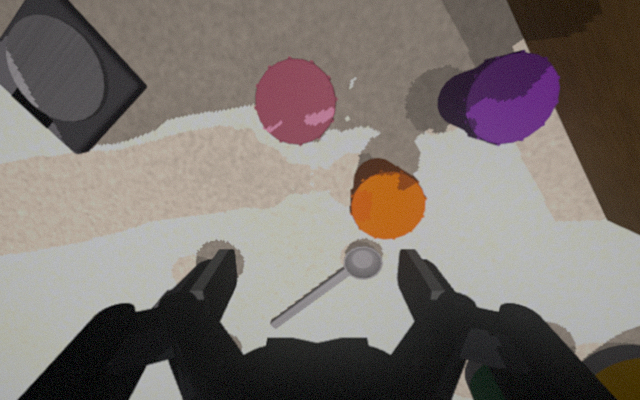

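The wrist picture shows the orange cup at (388,205), with pink at (296,100) and purple at (512,97). The spoon bowl is at (363,262). The block is within about 3 mm of the midpoint.

```bash
python3 - <<'E'
from h import *
plan([(.63,-.2935,.11,-36,85,25)])
E
```

```text
jaw -35.4
[[-1, 18, 15, -1.3, 0.8, 0.2, 85], [-1, 18, 16, -1.3, 0.8, 0.2, 85], [-1, 18, 16, -1.3, 0.8, 0.2, 85]]
```

>>> {"name": "jog_arm", "arguments": {
  "deltas": [
    [[-1,19,10,-1.3,0.8,0.2,85],[-1,19,12,-1.3,0.8,0.2,85],[-1,13,16,-1.3,0.8,0.2,85],[0,0,0,0,0,0,85]]
  ]
}}

```text
clock: 11.4
eef_pos: [0.6311, -0.2887, 0.1217]
tool_rot: [0.889, 0.458, 0.003, 0.002]
ft_force: [-0.6, 0.3, -0.7]
grip_width: 0.0849
```

```bash
python3 - <<'E'
from h import *
robot();camera('wrist');find(['cup'],['wrist']);robot()
plan([(.63,-.2935,.046,-36,85,25)])
E
```

```text
11.4 [ 0.6311 -0.2887  0.1217] [ 1.796e+02 -1.700e-01  5.452e+01] 0.0849 [-0.6  0.3 -0.7]
wrist cup 0.81 [318. 222.] xyyaw [ 0.63   -0.2948 -0.1911] iou 0.97
wrist cup 0.76 [208. 113.] xyyaw [ 0.617  -0.1871  0.2407] iou 0.97
wrist cup 0.66 [438. 108.] xyyaw [ 0.7395 -0.2731  0.0946] iou 0.98
11.5 [ 0.6319 -0.2884  0.1243] [179.46  -0.2   54.55] 0.085 [-0.6 -0.  -0.2]
jaw -35.5
[[-1, 0, 20, 0.1, -0.1, 0.1, 85], [-1, 0, 20, 0.1, -0.1, 0.1, 85], [-1, 0, 20, 0.1, -0.1, 0.1, 85], [-1, 0, 20, 0.1, -0.1, 0.1, 85]]
```

>>> {"name": "jog_arm", "arguments": {
  "deltas": [
    [[-2,1,20,0,0,0,85],[-2,1,20,0,0,0,85],[-2,0,20,0,0,0,85],[0,0,15,0,0,0,85],[0,0,0,0,0,0,85]]
  ]
}}

```text
clock: 12.0
eef_pos: [0.6342, -0.2921, 0.057]
tool_rot: [0.887, 0.461, 0.007, 0.007]
ft_force: [-0.4, 0.9, 0.3]
grip_width: 0.085
```

```bash
python3 - <<'E'
from h import *
robot()
plan([(.63,-.2942,.044,-36,85,25)])
E
```

```text
12.0 [ 0.6342 -0.2921  0.057 ] [178.93  -0.29  54.87] 0.085 [-0.4  0.9  0.3]
jaw -35.1
[[-4, -2, 13, 1.1, -0.3, 0.9, 85]]
```

>>> {"name": "jog_arm", "arguments": {
  "deltas": [
    [[-4,-2,10,1.0,-0.3,0.5,85],[0,0,3,0,0,0,50],[0,0,1,0,0,0,50],[0,0,1,0,0,0,50],[0,0,0,0,0,0,50]]
  ]
}}

```text
clock: 12.5
eef_pos: [0.6328, -0.2944, 0.0474]
tool_rot: [0.889, 0.457, 0.002, 0.003]
ft_force: [0.2, -0.4, -0.8]
grip_width: 0.0584
```

>>> {"name": "jog_arm", "arguments": {
  "deltas": [
    [[0,0,0,0,0,0,50],[0,0,-15,0,0,0,50],[0,0,-40,0,0,0,50],[0,0,-45,0,0,0,50],[0,0,-40,0,0,0,50]]
  ]
}}

```text
clock: 13.0
eef_pos: [0.6272, -0.2919, 0.1841]
tool_rot: [0.889, 0.457, -0.004, -0.005]
ft_force: [0.3, -0.8, -1.0]
grip_width: 0.0582
```

```bash
python3 - <<'E'
from h import *
robot();show(camera('wrist'),'w4')
plan([(.57,0,.22,10,50),(.592,.131,.22,47.5,50)],step=40,rot=7)
E
```

```text
13.0 [ 0.6272 -0.2919  0.1841] [-1.7934e+02  1.6000e-01  5.4420e+01] 0.0582 [ 0.3 -0.8 -1. ]
jaw -35.6
[[25, -27, -3, 0.0, 0.0, -5.7, 50], [28, -25, -3, 0.0, 0.0, -5.7, 50], [30, -22, -3, 0.0, 0.0, -5.7, 50], [32, -19, -3, 0.0, 0.0, -5.7, 50], [34, -15, -3, 0.0, 0.0, -5.7, 50]]
[[35, -12, -3, 0.0, 0.0, -5.7, 50], [36, -8, -3, 0.0, 0.0, -5.7, 50], [37, -5, -3, 0.0, 0.0, -5.7, 50], [21, 7, 0, 0.0, 0.0, -6.2, 50], [20, 10, 0, 0.0, 0.0, -6.2, 50]]
[[19, 12, 0, 0.0, 0.0, -6.2, 50], [17, 14, 0, 0.0, 0.0, -6.2, 50], [16, 16, 0, 0.0, 0.0, -6.2, 50], [14, 17, 0, 0.0, 0.0, -6.2, 50]]
```

View pics/w4.png

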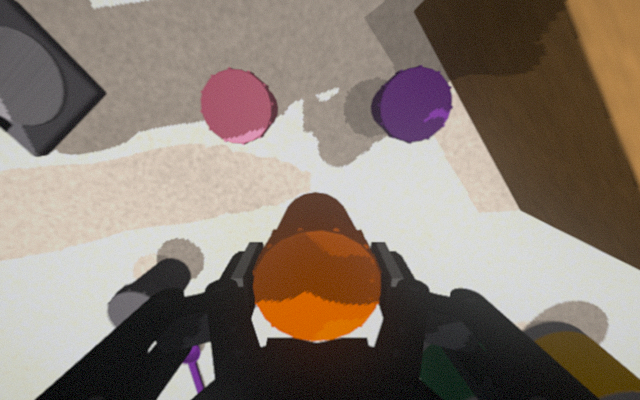

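>>> {"name": "jog_arm", "arguments": {
  "deltas": [
    [[25,-27,-6,-0.5,0,-5.7,50],[28,-25,-6,0,0,-5.7,50],[30,-22,-6,0,0,-5.7,50],[32,-19,-6,0,0,-5.7,50],[34,-15,-6,0,0,-5.7,50]]
  ]
}}

```text
clock: 13.55
eef_pos: [0.5929, -0.1129, 0.23]
tool_rot: [0.746, 0.665, 0.004, 0.012]
ft_force: [0.7, 0.2, -0.8]
grip_width: 0.0584
```

>>> {"name": "jog_arm", "arguments": {
  "deltas": [
    [[35,-12,-3,0,0,-5.7,50],[36,-8,-3,0,0,-5.7,50],[37,-5,-3,0,0,-5.7,50],[21,7,0,0,0,-6.2,50],[10,5,0,0,0,-6.2,50]]
  ]
}}

```text
clock: 14.05
eef_pos: [0.5712, 0.0378, 0.2447]
tool_rot: [0.542, 0.841, 0.004, 0.017]
ft_force: [0.8, 0.1, -0.8]
grip_width: 0.0582
```

```bash
python3 - <<'E'
from h import *
robot()
plan([(.590,.130,.20,47.5,50)],step=40,rot=7)
E
```

```text
14.05 [0.5712 0.0378 0.2447] [178.56   1.33 114.4 ] 0.0582 [ 0.8  0.1 -0.8]
jaw 24.4
[[19, 14, 11, 0.3, 0.4, -5.8, 50], [18, 15, 11, 0.3, 0.4, -5.8, 50], [16, 17, 11, 0.3, 0.4, -5.8, 50], [14, 19, 11, 0.3, 0.4, -5.8, 50]]
```

>>> {"name": "jog_arm", "arguments": {
  "deltas": [
    [[19,14,11,0.3,0.4,-5.8,50],[18,15,11,0.3,0.4,-5.8,50],[16,17,11,0.3,0.4,-5.8,50],[10,12,11,0.3,0.4,-5,50],[0,0,0,0,0,0,50]]
  ]
}}

```text
clock: 14.55
eef_pos: [0.5883, 0.128, 0.2057]
tool_rot: [0.358, 0.934, 0.002, 0.003]
ft_force: [-0.3, -0.9, -1.1]
grip_width: 0.0589
```

```bash
python3 - <<'E'
from h import *
robot()
plan([(.590,.130,.105,47.5,50)],step=25)
E
```

```text
14.55 [0.5883 0.128  0.2057] [179.67   0.28 138.  ] 0.0589 [-0.3 -0.9 -1.1]
jaw 48.0
[[0, 0, 20, 0.1, 0.1, 0.1, 50], [0, 0, 20, 0.1, 0.1, 0.1, 50], [0, 0, 20, 0.1, 0.1, 0.1, 50], [0, 0, 20, 0.1, 0.1, 0.1, 50], [0, 1, 20, 0.1, 0.1, 0.1, 50]]
```

>>> {"name": "jog_arm", "arguments": {
  "deltas": [
    [[0,1,25,0.1,0.1,0.1,50],[1,1,25,0.1,0.1,0.1,50],[1,1,25,0.1,0.1,0.1,50],[1,1,20,0.1,0.1,0.1,50],[0,0,5,0,0,0,50]]
  ]
}}

```text
clock: 15.05
eef_pos: [0.5927, 0.131, 0.1106]
tool_rot: [0.366, 0.93, 0.002, 0.004]
ft_force: [-0.6, -0.3, -1.2]
grip_width: 0.058
```

```bash
python3 - <<'E'
from h import *
robot()
plan([(.590,.132,.082,47.5,50)],step=10)
E
```

```text
15.05 [0.5927 0.131  0.1106] [179.6    0.37 137.02] 0.058 [-0.6 -0.3 -1.2]
jaw 47.0
[[1, 0, 10, 0.1, 0.1, -0.2, 50], [1, 0, 10, 0.1, 0.1, -0.2, 50], [1, 0, 10, 0.1, 0.1, -0.2, 50]]
```

>>> {"name": "jog_arm", "arguments": {
  "deltas": [
    [[1,-1,10,0.2,0.2,-0.2,50],[1,0,10,0.2,0.2,-0.2,50],[1,0,6,0,0,0,50],[0,0,2,0,0,0,50]]
  ]
}}

```text
clock: 15.45
eef_pos: [0.5918, 0.131, 0.0844]
tool_rot: [0.365, 0.931, 0.001, 0.002]
ft_force: [-0.3, 0.3, -1.3]
grip_width: 0.0585
```

```bash
python3 - <<'E'
from h import *
robot()
plan([(.590,.132,.079,47.5,50)],step=10)
E
```

```text
15.45 [0.5918 0.131  0.0844] [1.7981e+02 1.4000e-01 1.3722e+02] 0.0585 [-0.3  0.3 -1.3]
jaw 47.2
[[2, 0, 5, 0.2, 0.1, -0.3, 50]]
```

>>> {"name": "jog_arm", "arguments": {
  "deltas": [
    [[2,0,3,0.2,0.1,0,50],[0,0,2,0,0,0,50],[0,0,2,0,0,0,50]]
  ]
}}

```text
clock: 15.75
eef_pos: [0.5914, 0.1326, 0.079]
tool_rot: [0.365, 0.931, 0.0, 0.002]
ft_force: [-3.7, -1.5, 11.6]
grip_width: 0.0587
```

```bash
python3 - <<'E'
from h import *
robot()
E
```

```text
15.75 [0.5914 0.1326 0.079 ] [1.7990e+02 1.6000e-01 1.3722e+02] 0.0587 [-3.7 -1.5 11.6]
```

>>> {"name": "jog_arm", "arguments": {
  "deltas": [
    [[0,0,-1,0,0,0,80],[0,0,0,0,0,0,80],[0,0,0,0,0,0,85],[0,0,-15,0,0,0,85],[0,0,-40,0,0,0,85]]
  ]
}}

```text
clock: 16.25
eef_pos: [0.5878, 0.1321, 0.131]
tool_rot: [0.365, 0.931, -0.002, -0.003]
ft_force: [0.7, -0.3, 0.2]
grip_width: 0.0849
```

>>> {"name": "jog_arm", "arguments": {
  "deltas": [
    [[0,0,-40,0,0,0,85],[0,0,-35,0,0,0,85],[0,0,0,0,0,0,85]]
  ]
}}

```text
clock: 16.55
eef_pos: [0.5904, 0.1329, 0.2141]
tool_rot: [0.365, 0.931, 0.0, 0.001]
ft_force: [0.3, 0.6, 1.2]
grip_width: 0.0851
```

```bash
python3 - <<'E'
from h import *
robot();show(camera('wrist'),'w5');m,T=campose('wrist')
d=[x for x in masks_of('cup','wrist')][:1]
for x in d: print(x['conf'],x['at'],fit('cup',x['pixels'],m,T,.032))
find(['block','pot','jar','tin'],['wrist'])
plan([(.648,.262,.17,24,85)])
E
```

```text
16.55 [0.5904 0.1329 0.2141] [1.7996e+02 1.0000e-01 1.3724e+02] 0.0851 [0.3 0.6 1.2]
0.89 [315.6, 196.0] (array([ 0.58944119,  0.13113862, -0.03505708]), np.float64(0.9427739642790989))
wrist block 0.88 [316. 156.] xyyaw [ 0.5848  0.1315 -0.7997] iou 0.3
wrist pot 0.6 [448. 120.] xyyaw [0.6349 0.2801 0.2247] iou 0.93
wrist tin 0.92 [319. 290.] xyyaw [0.6794 0.0476 0.2671] iou 0.81
jaw 47.2
[[11, 34, 9, -0.2, -0.1, 5.8, 85], [14, 33, 9, -0.2, -0.1, 5.8, 85], [17, 32, 9, -0.2, -0.1, 5.8, 85], [21, 30, 9, -0.2, -0.1, 5.8, 85]]
```

View pics/w5.png

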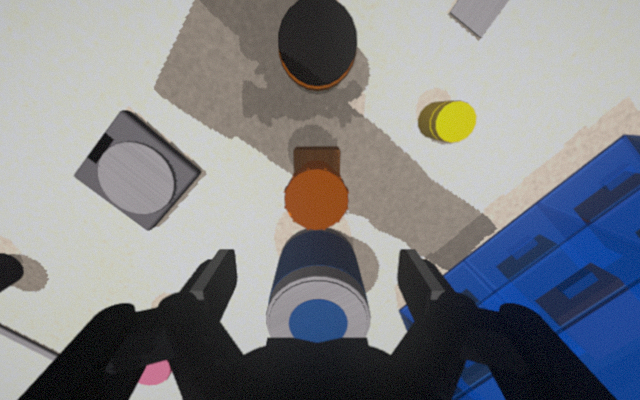

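The cup stands upright on the block at (316,198), and the pot is at (448,121). Next is the pot.

>>> {"name": "jog_arm", "arguments": {
  "deltas": [
    [[11,34,9,0,0,5.8,85],[14,33,9,0,0,5.8,85],[17,32,9,0,0,5.8,85],[16,22,20,0,0,5.8,85],[0,0,10,0,0,0,85]]
  ]
}}

```text
clock: 17.35
eef_pos: [0.6437, 0.255, 0.1397]
tool_rot: [0.553, 0.833, -0.009, -0.007]
ft_force: [-0.6, 0.3, -1.2]
grip_width: 0.0851
```

```bash
python3 - <<'E'
from h import *
robot();camera('wrist');find(['pot'],['wrist']);robot()
plan([(.64,.281,.09,26,85),(.64,.281,.02,26,85)],step=22)
E
```

```text
17.35 [0.6437 0.255  0.1397] [-1.7877e+02 -8.0000e-02  1.1286e+02] 0.0851 [-0.6  0.3 -1.2]
wrist pot 0.69 [327. 170.] xyyaw [0.6391 0.2818 0.1326] iou 0.94
17.45 [0.6424 0.252  0.14  ] [-1.7860e+02 -2.0000e-02  1.1285e+02] 0.0852 [-0.  -0.2 -0. ]
jaw 22.9
[[9, 3, 17, -0.5, -0.0, -1.0, 85], [9, 3, 17, -0.5, -0.0, -1.0, 85], [9, 3, 17, -0.5, -0.0, -1.0, 85], [0, 0, 18, 0.0, 0.0, 0.0, 85], [0, 0, 18, 0.0, 0.0, 0.0, 85]]
[[0, 0, 18, 0.0, 0.0, 0.0, 85], [0, 0, 18, 0.0, 0.0, 0.0, 85]]
```

>>> {"name": "jog_arm", "arguments": {
  "deltas": [
    [[9,3,17,-0.5,0,-1,85],[9,3,17,-0.5,0,-1,85],[9,3,17,-0.5,0,-1,85],[0,0,18,0,0,0,85],[0,0,18,0,0,0,85]]
  ]
}}

```text
clock: 17.95
eef_pos: [0.641, 0.2749, 0.0572]
tool_rot: [0.531, 0.847, 0.004, 0.003]
ft_force: [-0.2, 0.0, -1.0]
grip_width: 0.0849
```

```bash
python3 - <<'E'
from h import *
robot()
plan([(.6395,.2815,.01,26,85)],step=18)
E
```

```text
17.95 [0.641  0.2749 0.0572] [1.7947e+02 8.0000e-02 1.1586e+02] 0.0849 [-0.2  0.  -1. ]
jaw 25.9
[[2, 0, 16, 0.2, 0.0, -0.0, 85], [2, 0, 16, 0.2, 0.0, -0.0, 85], [2, 0, 16, 0.2, 0.0, -0.0, 85]]
```

>>> {"name": "jog_arm", "arguments": {
  "deltas": [
    [[3,0,16,0.2,0,0,85],[3,0,16,0.2,0,0,85],[1,0,12,0,0,0,85],[0,0,2,0,0,0,60],[0,0,1,0,0,0,35]]
  ]
}}

```text
clock: 18.45
eef_pos: [0.6368, 0.2775, 0.0072]
tool_rot: [0.532, 0.847, -0.001, 0.0]
ft_force: [0.1, -0.6, 0.1]
grip_width: 0.0588
```

>>> {"name": "jog_arm", "arguments": {
  "deltas": [
    [[0,0,0,0,0,0,35],[0,0,0,0,0,0,35],[0,0,0,0,0,0,35]]
  ]
}}

```text
clock: 18.75
eef_pos: [0.6382, 0.278, 0.009]
tool_rot: [0.532, 0.847, 0.0, 0.001]
ft_force: [0.1, 0.2, -1.2]
grip_width: 0.0424
```

```bash
python3 - <<'E'
from h import *
robot()
plan([(.6395,.2815,.20,24,35),(.55,.22,.20,22,35),(.467,.094,.18,14,35),(.467,.094,.07,14,35,25)])
E
```

```text
18.75 [0.6382 0.278  0.009 ] [1.7990e+02 1.3000e-01 1.1573e+02] 0.0424 [ 0.1  0.2 -1.2]
jaw 25.7
[[0, 1, -38, 0.0, 0.0, 0.3, 35], [0, 1, -38, 0.0, 0.0, 0.3, 35], [0, 1, -38, 0.0, 0.0, 0.3, 35], [0, 1, -38, 0.0, 0.0, 0.3, 35], [1, 1, -38, 0.0, 0.0, 0.3, 35]]
[[-7, -36, 0, 0.0, 0.0, 0.7, 35], [-7, -36, 0, 0.0, 0.0, 0.7, 35], [-7, -35, 0, 0.0, 0.0, 0.7, 35], [-21, -31, 5, 0.0, 0.0, 2.0, 35], [-23, -30, 5, 0.0, 0.0, 2.0, 35]]
[[-24, -29, 5, 0.0, 0.0, 2.0, 35], [-25, -29, 5, 0.0, 0.0, 2.0, 35], [0, 0, 22, 0.0, 0.0, 0.0, 35], [0, 0, 22, 0.0, 0.0, 0.0, 35], [0, 0, 22, 0.0, 0.0, 0.0, 35]]
[[0, 0, 22, 0.0, 0.0, 0.0, 35], [0, 0, 22, 0.0, 0.0, 0.0, 35]]
```

>>> {"name": "jog_arm", "arguments": {
  "deltas": [
    [[0,1,-38,0,0,0,35],[0,1,-38,0,0,0,35],[0,1,-38,0,0,0,35],[0,1,-38,0,0,0,35],[0,1,-38,0,0,0,35]]
  ]
}}

```text
clock: 19.25
eef_pos: [0.6377, 0.2786, 0.1965]
tool_rot: [0.532, 0.847, -0.007, -0.004]
ft_force: [-0.0, 0.4, -0.7]
grip_width: 0.043
```

>>> {"name": "jog_arm", "arguments": {
  "deltas": [
    [[-7,-36,0,0,0,0.7,35],[-7,-36,0,0,0,0.7,35],[-7,-35,0,0,0,0.7,35],[-21,-31,5,0,0,2,35],[-23,-30,5,0,0,2,35]]
  ]
}}

```text
clock: 19.75
eef_pos: [0.5182, 0.1547, 0.1988]
tool_rot: [0.575, 0.818, 0.007, 0.006]
ft_force: [0.9, 0.2, 0.2]
grip_width: 0.0424
```

```bash
python3 - <<'E'
from h import *
robot()
plan([(.467,.092,.18,14,35),(.467,.092,.07,14,35,25)])
E
```

```text
19.75 [0.5182 0.1547 0.1988] [1.7898e+02 9.0000e-02 1.0978e+02] 0.0424 [0.9 0.2 0.2]
jaw 19.8
[[-21, -35, 9, 0.5, 0.0, 2.9, 35], [-23, -34, 9, 0.5, 0.0, 2.9, 35], [0, 0, 22, 0.0, 0.0, 0.0, 35], [0, 0, 22, 0.0, 0.0, 0.0, 35], [0, 0, 22, 0.0, 0.0, 0.0, 35]]
[[0, 0, 22, 0.0, 0.0, 0.0, 35], [0, 0, 22, 0.0, 0.0, 0.0, 35]]
```

>>> {"name": "jog_arm", "arguments": {
  "deltas": [
    [[-21,-33,9,0.5,0,2.9,35],[-20,-30,9,0.5,0,2.9,35],[0,0,22,0,0,0,35],[0,0,22,0,0,0,35],[0,0,10,0,0,0,35]]
  ]
}}

```text
clock: 20.25
eef_pos: [0.4675, 0.0898, 0.1284]
tool_rot: [0.62, 0.785, 0.002, 0.003]
ft_force: [0.0, -0.1, -0.2]
grip_width: 0.0428
```

```bash
python3 - <<'E'
from h import *
robot()
plan([(.4676,.0925,.03,14,35,25)])
E
```

```text
20.25 [0.4675 0.0898 0.1284] [1.7957e+02 1.3000e-01 1.0340e+02] 0.0428 [ 0.  -0.1 -0.2]
jaw 13.4
[[1, 0, 25, 0.1, 0.0, -0.1, 35], [1, 0, 25, 0.1, 0.0, -0.1, 35], [1, 0, 25, 0.1, 0.0, -0.1, 35], [1, 0, 25, 0.1, 0.0, -0.1, 35]]
```

>>> {"name": "jog_arm", "arguments": {
  "deltas": [
    [[1,0,25,0.1,0,0,35],[1,0,25,0.1,0,0,35],[1,0,25,0.1,0,0,35],[0,0,20,0.1,0,0,35],[0,0,6,0,0,0,35]]
  ]
}}

```text
clock: 20.75
eef_pos: [0.4712, 0.0941, 0.027]
tool_rot: [0.619, 0.785, 0.002, 0.003]
ft_force: [-0.3, 0.5, -1.5]
grip_width: 0.0428
```

```bash
python3 - <<'E'
from h import *
robot()
plan([(.4676,.0925,.0095,14,35,10)])
E
```

```text
20.75 [0.4712 0.0941 0.027 ] [1.7953e+02 1.4000e-01 1.0347e+02] 0.0428 [-0.3  0.5 -1.5]
jaw 13.5
[[0, -2, 9, 0.2, 0.1, -0.3, 35], [0, -2, 9, 0.2, 0.1, -0.3, 35]]
```

>>> {"name": "jog_arm", "arguments": {
  "deltas": [
    [[0,-2,9,0.2,0.1,0,35],[-1,-2,6,0.2,0.1,0,35],[0,0,3,0,0,0,35],[0,0,1,0,0,0,35]]
  ]
}}

```text
clock: 21.15
eef_pos: [0.4694, 0.0928, 0.0085]
tool_rot: [0.619, 0.785, 0.002, 0.001]
ft_force: [0.1, 0.7, -1.3]
grip_width: 0.0425
```

```bash
python3 - <<'E'
from h import *
robot()
plan([(.4676,.0925,.0095,14,35,10)])
E
```

```text
21.15 [0.4694 0.0928 0.0085] [ 1.7978e+02 -8.0000e-02  1.0352e+02] 0.0425 [ 0.1  0.7 -1.3]
jaw 13.5
[[0, -2, -1, 0.2, -0.1, -0.5, 35]]
```

>>> {"name": "jog_arm", "arguments": {
  "deltas": [
    [[0,-2,1,0.2,0,0,35],[0,0,2,0,0,0,35]]
  ]
}}

```text
clock: 21.35
eef_pos: [0.4679, 0.0925, 0.0075]
tool_rot: [0.619, 0.785, 0.001, -0.0]
ft_force: [-7.8, -1.4, 25.2]
grip_width: 0.0423
```

```bash
python3 - <<'E'
from h import *
robot()
E
```

```text
21.35 [0.4679 0.0925 0.0075] [ 1.7990e+02 -8.0000e-02  1.0352e+02] 0.0423 [-7.8 -1.4 25.2]
```

>>> {"name": "jog_arm", "arguments": {
  "deltas": [
    [[0,0,-1,0,0,0,75],[0,0,0,0,0,0,75],[0,0,0,0,0,0,75],[0,0,-20,0,0,0,75],[0,0,-43,0,0,0,75]]
  ]
}}

```text
clock: 21.85
eef_pos: [0.4643, 0.0916, 0.0696]
tool_rot: [0.619, 0.785, -0.002, -0.003]
ft_force: [1.1, 0.1, 0.3]
grip_width: 0.0753
```

>>> {"name": "jog_arm", "arguments": {
  "deltas": [
    [[0,0,-43,0,0,0,75],[0,0,-43,0,0,0,75],[0,0,-43,0,0,0,75],[0,0,0,0,0,0,75]]
  ]
}}

```text
clock: 22.25
eef_pos: [0.4673, 0.092, 0.208]
tool_rot: [0.619, 0.785, 0.001, -0.0]
ft_force: [1.2, 1.6, 0.1]
grip_width: 0.0749
```

```bash
python3 - <<'E'
from h import *
camera('wrist');robot();find(['pot','jar','scale'],['wrist'])
plan([(.48,-.12,.20,-30,60),(.52,-.36,.17,-82.6,60)],step=40,rot=7.5)
E
```

```text
22.3 [0.4658 0.0917 0.2053] [-1.7983e+02 -9.0000e-02  1.0351e+02] 0.0748 [ 0.8 -0.1 -0.6]
wrist pot 0.84 [316. 180.] xyyaw [0.4642 0.0959 0.2174] iou 0.92
wrist jar 0.69 [378.  54.] xyyaw [0.4941 0.2237 0.1877] iou 0.95
wrist scale 0.58 [277. 254.] xyyaw [ 0.4391 -0.0326  0.0799] iou 0.78
jaw 13.5
[[-35, -5, 0, -0.1, 0.0, 7.3, 60], [-35, -1, 0, -0.1, 0.0, 7.3, 60], [-35, 4, 0, -0.1, 0.0, 7.3, 60], [-34, 8, 0, -0.1, 0.0, 7.3, 60], [-33, 12, 0, -0.1, 0.0, 7.3, 60]]
[[-31, 16, 0, -0.1, 0.0, 7.3, 60], [-23, 19, 4, 0.0, 0.0, 6.6, 60], [-21, 22, 4, 0.0, 0.0, 6.6, 60], [-18, 24, 4, 0.0, 0.0, 6.6, 60], [-16, 26, 4, 0.0, 0.0, 6.6, 60]]
[[-12, 28, 4, 0.0, 0.0, 6.6, 60], [-9, 29, 4, 0.0, 0.0, 6.6, 60], [-6, 30, 4, 0.0, 0.0, 6.6, 60], [-2, 30, 4, 0.0, 0.0, 6.6, 60]]
```

>>> {"name": "jog_arm", "arguments": {
  "deltas": [
    [[-35,-5,0,0,0,7.3,60],[-35,-1,0,0,0,7.3,60],[-35,4,0,0,0,7.3,60],[-34,8,0,0,0,7.3,60],[-33,12,0,0,0,7.3,60]]
  ]
}}

```text
clock: 22.95
eef_pos: [0.471, -0.0849, 0.1897]
tool_rot: [0.837, 0.546, -0.014, -0.009]
ft_force: [-0.2, -0.4, 1.1]
grip_width: 0.0601
```

>>> {"name": "jog_arm", "arguments": {
  "deltas": [
    [[-31,16,0,0,0,7.3,60],[-23,19,0,0,0,6.6,60],[-21,22,0,0,0,6.6,60],[-18,24,0,0,0,6.6,60],[-16,26,0,0,0,6.6,60]]
  ]
}}

```text
clock: 23.45
eef_pos: [0.4822, -0.2443, 0.1762]
tool_rot: [0.963, 0.267, -0.025, -0.012]
ft_force: [0.1, 0.1, -0.0]
grip_width: 0.0599
```

```bash
python3 - <<'E'
from h import *
robot()
plan([(.515,-.355,.17,-82.6,60)],step=40,rot=7.5)
E
```

```text
23.45 [ 0.4822 -0.2443  0.1762] [-177.94    2.4    31.04] 0.0599 [ 0.1  0.1 -0. ]
jaw -59.0
[[-7, 28, 1, -0.4, 0.7, 5.9, 60], [-4, 29, 1, -0.4, 0.7, 5.9, 60], [-1, 29, 1, -0.4, 0.7, 5.9, 60], [2, 29, 1, -0.4, 0.7, 5.9, 60]]
```

>>> {"name": "jog_arm", "arguments": {
  "deltas": [
    [[-7,28,1,-0.4,0.7,5.9,60],[-4,29,1,-0.4,0.7,5.9,60],[-1,29,1,-0.4,0.7,5.9,60],[2,22,1,-0.4,0.7,5.9,60],[0,0,0,0,0,0,60]]
  ]
}}

```text
clock: 23.95
eef_pos: [0.5083, -0.3537, 0.1548]
tool_rot: [0.999, 0.052, -0.009, -0.006]
ft_force: [-0.9, 0.5, -0.3]
grip_width: 0.0603
```

```bash
python3 - <<'E'
from h import *
robot();show(camera('wrist'),'w6');find(['spoon'],['wrist']);robot()
E
```

```text
23.95 [ 0.5083 -0.3537  0.1548] [-179.32    0.94    6.01] 0.0603 [-0.9  0.5 -0.3]
wrist spoon 0.94 [338. 144.] xyyaw [ 0.4977 -0.375   0.1408] iou 0.93
wrist spoon 0.82 [328. 325.] xyyaw [ 0.2581 -0.3936  0.1286] iou 0.52
24.05 [ 0.5079 -0.3512  0.1552] [-179.2     1.      6.25] 0.0598 [ 0.1 -0.  -0.1]
```

View pics/w6.png

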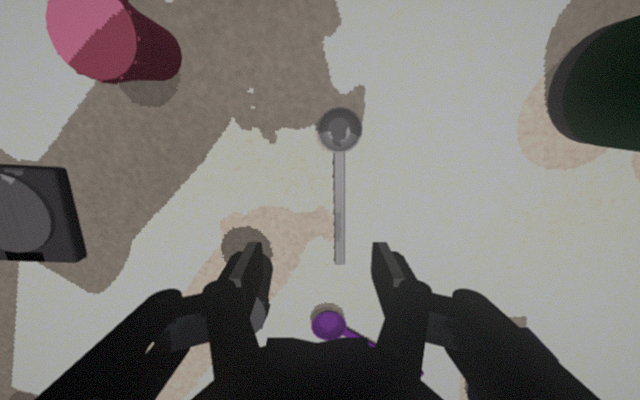

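```bash
python3 - <<'E'
from h import *
m,T=campose('wrist');a=ray((340,264),m,T,.007);b=ray((339,107),m,T,.010);print(a,b,np.linalg.norm(a-b),(a+b)/2,np.arctan2(b[1]-a[1],b[0]-a[0]))
mt,Tt=campose('top');print('grey',ray((403,231),mt,Tt,.08))
u=(b-a)[:2]/np.linalg.norm((b-a)[:2]);g=((a+b)/2)[:2]+.013*u;j=np.degrees(np.arctan2(u[1],u[0]))-90;print(g,j)
plan([(*g,.06,j,50)],step=30)
E
```

```text
[ 0.4111726 -0.38729    0.007    ] [ 0.58648233 -0.36201608  0.01      ] 0.17714760029656051 [ 0.49882747 -0.37465304  0.0085    ] 0.14318075195506547
grey [ 0.39105661 -0.2844226   0.08      ]
[ 0.51169444 -0.37279804] -81.79634720546524
jaw -83.8
[[1, 6, 24, -0.2, 0.2, -0.5, 50], [1, 6, 24, -0.2, 0.2, -0.5, 50], [0, 6, 24, -0.2, 0.2, -0.5, 50], [0, 6, 24, -0.2, 0.2, -0.5, 50]]
```

>>> {"name": "jog_arm", "arguments": {
  "deltas": [
    [[1,6,24,-0.2,0.2,-0.5,50],[1,6,24,-0.2,0.2,-0.5,50],[0,6,24,-0.2,0.2,-0.5,50],[0,3,18,-0.2,0.2,-0.5,50],[0,0,0,0,0,0,50]]
  ]
}}

```text
clock: 24.55
eef_pos: [0.5099, -0.3638, 0.0602]
tool_rot: [0.997, 0.079, -0.004, -0.003]
ft_force: [-0.7, -0.8, 0.8]
grip_width: 0.0499
```

```bash
python3 - <<'E'
from h import *
robot();show(camera('wrist'),'w7');find(['spoon'],['wrist']);robot()
plan([(.5125,-.373,.02,-82,45)],step=30)
E
```

```text
24.55 [ 0.5099 -0.3638  0.0602] [-179.63    0.4     9.08] 0.0499 [-0.7 -0.8  0.8]
wrist spoon 0.64 [332. 163.] xyyaw [ 0.4993 -0.3775  0.135 ] iou 0.96
24.65 [ 0.5117 -0.3649  0.0631] [-179.82    0.21    9.05] 0.0498 [-0.4  0.4 -0.1]
jaw -80.9
[[0, 4, 22, -0.1, 0.1, 0.5, 45], [0, 4, 22, -0.1, 0.1, 0.5, 45]]
```

View pics/w7.png

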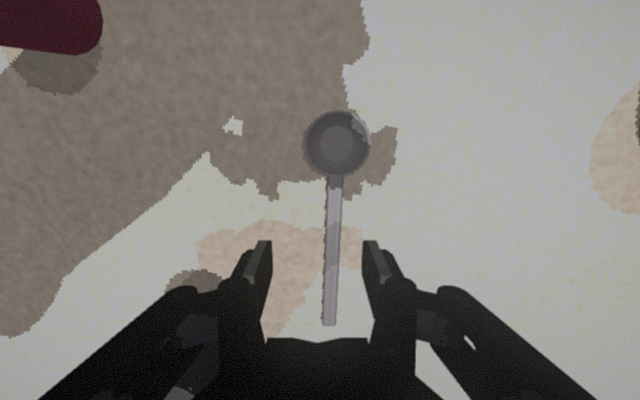

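>>> {"name": "jog_arm", "arguments": {
  "deltas": [
    [[0,4,20,0,0,0.5,45],[0,4,16,0,0,0.5,40],[0,3,10,0,0,0.4,40],[0,0,0,0,0,0,40]]
  ]
}}

```text
clock: 25.05
eef_pos: [0.5171, -0.3763, 0.0213]
tool_rot: [0.998, 0.068, 0.002, 0.001]
ft_force: [-1.0, 0.2, 0.1]
grip_width: 0.0401
```

```bash
python3 - <<'E'
from h import *
robot()
plan([(.514,-.3755,.002,-82.3,40)],step=8)
E
```

```text
25.05 [ 0.5171 -0.3763  0.0213] [ 1.7984e+02 -1.7000e-01  7.7800e+00] 0.0401 [-1.   0.2  0.1]
jaw -82.2
[[-1, 0, 6, 0.1, -0.1, 0.0, 40], [-1, 0, 6, 0.1, -0.1, 0.0, 40], [-1, 0, 6, 0.1, -0.1, 0.0, 40]]
```

>>> {"name": "jog_arm", "arguments": {
  "deltas": [
    [[-1,0,6,0,0,0,22],[-1,0,6,0,0,0,22],[0,0,4,0,0,0,22],[0,0,2,0,0,0,22]]
  ]
}}

```text
clock: 25.45
eef_pos: [0.5162, -0.3774, 0.0042]
tool_rot: [0.998, 0.068, 0.003, 0.002]
ft_force: [-0.0, -0.3, -0.7]
grip_width: 0.022
```

```bash
python3 - <<'E'
from h import *
robot()
plan([(.514,-.3755,.002,-82.3,40)],step=8)
E
```

```text
25.45 [ 0.5162 -0.3774  0.0042] [179.72  -0.31   7.8 ] 0.022 [-0.  -0.3 -0.7]
jaw -82.2
[[-2, -2, 2, 0.3, -0.3, 0.1, 40]]
```

>>> {"name": "jog_arm", "arguments": {
  "deltas": [
    [[-2,-2,2,0.3,-0.3,0,16],[0,0,1,0,0,0,8],[0,0,0,0,0,0,6],[0,0,0,0,0,0,6],[0,0,0,0,0,0,6]]
  ]
}}

```text
clock: 25.95
eef_pos: [0.5137, -0.3754, 0.0019]
tool_rot: [0.998, 0.068, -0.0, -0.0]
ft_force: [0.1, -0.4, -1.7]
grip_width: 0.0095
```

```bash
python3 - <<'E'
from h import *
robot()
E
```

```text
25.95 [ 0.5137 -0.3754  0.0019] [-1.7995e+02  2.0000e-02  7.8000e+00] 0.0095 [ 0.1 -0.4 -1.7]
```

>>> {"name": "jog_arm", "arguments": {
  "deltas": [
    [[0,0,-5,0,0,0,6],[0,0,-20,0,0,0,6],[0,0,-40,0,0,0,6],[0,0,-43,0,0,0,6],[0,0,-43,0,0,0,6]]
  ]
}}

```text
clock: 26.45
eef_pos: [0.5089, -0.3719, 0.1485]
tool_rot: [0.998, 0.068, -0.008, -0.007]
ft_force: [0.9, -0.3, -0.4]
grip_width: 0.0094
```

```bash
python3 - <<'E'
from h import *
robot();show(camera('wrist'),'w8')
plan([(.52,-.36,.21,-75,6),(.60,-.12,.22,-45,6),(.69,.055,.20,-20,6)],step=38,rot=7)
E
```

```text
26.45 [ 0.5089 -0.3719  0.1485] [-179.16    0.84    7.81] 0.0094 [ 0.9 -0.3 -0.4]
jaw -82.2
[[5, -7, -26, -0.1, 0.1, -3.6, 6], [5, -6, -26, -0.1, 0.1, -3.6, 6], [20, -30, -1, 0.0, 0.0, -4.3, 6], [22, -29, -1, 0.0, 0.0, -4.3, 6], [24, -27, -1, 0.0, 0.0, -4.3, 6]]
[[26, -25, -1, 0.0, 0.0, -4.3, 6], [28, -23, -1, 0.0, 0.0, -4.3, 6], [30, -21, -1, 0.0, 0.0, -4.3, 6], [31, -19, -1, 0.0, 0.0, -4.3, 6], [31, -10, 3, 0.0, 0.0, -4.2, 6]]
[[32, -8, 3, 0.0, 0.0, -4.2, 6], [32, -5, 3, 0.0, 0.0, -4.2, 6], [33, -3, 3, 0.0, 0.0, -4.2, 6], [33, -1, 3, 0.0, 0.0, -4.2, 6], [33, 2, 3, 0.0, 0.0, -4.2, 6]]
```

View pics/w8.png

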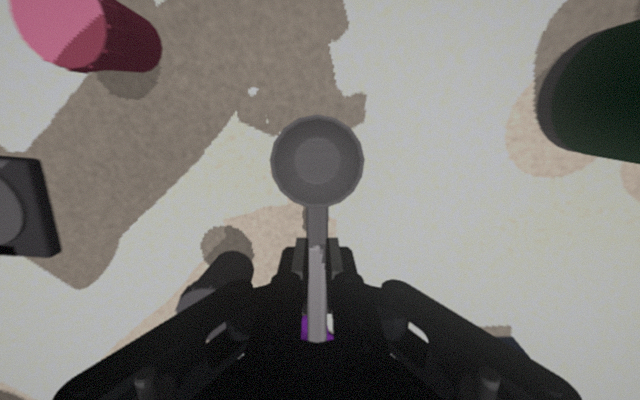

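```bash
python3 - <<'E'
from h import *
m,T=campose('wrist');o=get_obs();M=R.from_quat(o['tool_rot'])
for px in [(317,160),(317,115),(317,208)]: print(np.round(M.inv().apply(ray(px,m,T,o['eef_pos'][2]+.010)-o['eef_pos'])*1000,1))
E
```

```text
[ 54.1  -0.1 -10.2]
[ 74.7  -0.1 -10.3]
[ 29.8  -0.1 -10.1]
```

>>> {"name": "jog_arm", "arguments": {
  "deltas": [
    [[5,-7,-28,-0.3,0.3,-3.6,6],[5,-6,-28,-0.3,0.3,-3.6,6],[20,-30,-4,0,0,-4.3,6],[22,-29,-4,0,0,-4.3,6],[24,-27,-4,0,0,-4.3,6]]
  ]
}}

```text
clock: 27.0
eef_pos: [0.5552, -0.2602, 0.2343]
tool_rot: [0.97, 0.243, 0.007, 0.008]
ft_force: [0.1, -0.2, -0.8]
grip_width: 0.0096
```

>>> {"name": "jog_arm", "arguments": {
  "deltas": [
    [[26,-25,-4,0,0,-4.3,6],[28,-23,-4,0,0,-4.3,6],[30,-21,-4,0,0,-4.3,6],[31,-19,-4,0,0,-4.3,6],[20,-8,-2,0,0,-4.2,6]]
  ]
}}

```text
clock: 27.5
eef_pos: [0.6091, -0.0937, 0.2543]
tool_rot: [0.904, 0.426, 0.008, 0.01]
ft_force: [0.2, -0.3, -1.1]
grip_width: 0.0092
```

```bash
python3 - <<'E'
from h import *
robot();print(get_obs()['joint_pos'])
plan([(.69,.055,.20,-20,6)],step=38,rot=7)
E
```

```text
27.5 [ 0.6091 -0.0937  0.2543] [178.54  -0.27  50.48] 0.0092 [ 0.2 -0.3 -1.1]
[-0.14819779  0.45271174  0.36784904  1.46167184 -0.00904383  2.1123121 ]
jaw -39.5
[[33, -7, 11, 0.3, -0.0, -3.9, 6], [34, -4, 11, 0.3, -0.0, -3.9, 6], [34, -2, 11, 0.3, -0.0, -3.9, 6], [34, 0, 11, 0.3, -0.0, -3.9, 6], [34, 3, 11, 0.3, -0.0, -3.9, 6]]
```

>>> {"name": "jog_arm", "arguments": {
  "deltas": [
    [[33,-7,11,0.3,0,-3.9,6],[34,-4,11,0.3,0,-3.9,6],[34,-2,11,0.3,0,-3.9,6],[28,0,11,0.3,0,-3.9,6],[20,2,5,0,0,-3.9,6]]
  ]
}}

```text
clock: 28.0
eef_pos: [0.6839, 0.0452, 0.2076]
tool_rot: [0.815, 0.58, 0.004, 0.004]
ft_force: [0.3, -0.6, -0.9]
grip_width: 0.0095
```

```bash
python3 - <<'E'
from h import *
robot();p=camera('scene');find(['tin','jar'],['scene'])
plan([(.692,.0587,.15,-20,6)],step=20,rot=7)
E
```

```text
28.0 [0.6839 0.0452 0.2076] [ 1.7935e+02 -1.0000e-01  7.0900e+01] 0.0095 [ 0.3 -0.6 -0.9]
scene tin 0.86 [300. 237.] xyyaw [ 0.683   0.0432 -0.9389] iou 0.93
scene jar 0.93 [398. 234.] xyyaw [ 0.4911  0.2208 -0.4912] iou 0.92
jaw -19.2
[[4, 1, 14, 0.2, -0.0, 0.2, 6], [4, 1, 14, 0.2, -0.0, 0.2, 6], [4, 1, 14, 0.2, -0.0, 0.2, 6], [4, 1, 14, 0.2, -0.0, 0.2, 6]]
```

>>> {"name": "jog_arm", "arguments": {
  "deltas": [
    [[4,1,14,0.2,0,0.2,6],[4,1,14,0.2,0,0.2,6],[4,1,14,0.2,0,0.2,6],[2,1,12,0,0,0.2,6],[0,0,0,0,0,0,6]]
  ]
}}

```text
clock: 28.65
eef_pos: [0.6921, 0.0534, 0.1499]
tool_rot: [0.822, 0.57, 0.0, -0.0]
ft_force: [-0.2, -0.0, -1.6]
grip_width: 0.0096
```

```bash
python3 - <<'E'
from h import *
robot()
plan([(.6913,.058,.130,-20,6)],step=8)
E
```

```text
28.65 [0.6921 0.0534 0.1499] [ 1.7999e+02 -2.0000e-02  6.9520e+01] 0.0096 [-0.2 -0.  -1.6]
jaw -20.5
[[1, -1, 7, 0.0, -0.0, -0.2, 6], [1, -1, 7, 0.0, -0.0, -0.2, 6], [1, -1, 7, 0.0, -0.0, -0.2, 6]]
```

>>> {"name": "jog_arm", "arguments": {
  "deltas": [
    [[2,-1,7,0,0,-0.2,6],[1,-1,7,0,0,-0.2,6],[1,0,5,0,0,0,6],[0,0,1,0,0,0,6]]
  ]
}}

```text
clock: 29.05
eef_pos: [0.6915, 0.0574, 0.1284]
tool_rot: [0.82, 0.573, 0.0, 0.0]
ft_force: [-1.6, -0.6, -0.6]
grip_width: 0.0094
```

```bash
python3 - <<'E'
from h import *
robot();show(camera('wrist'),'w9')
plan([(.6913,.058,.126,-20,6)],step=8)
E
```

```text
29.05 [0.6915 0.0574 0.1284] [ 1.7998e+02 -2.0000e-02  6.9880e+01] 0.0094 [-1.6 -0.6 -0.6]
jaw -20.1
[[0, 0, 3, 0.0, -0.0, -0.1, 6]]
```

View pics/w9.png

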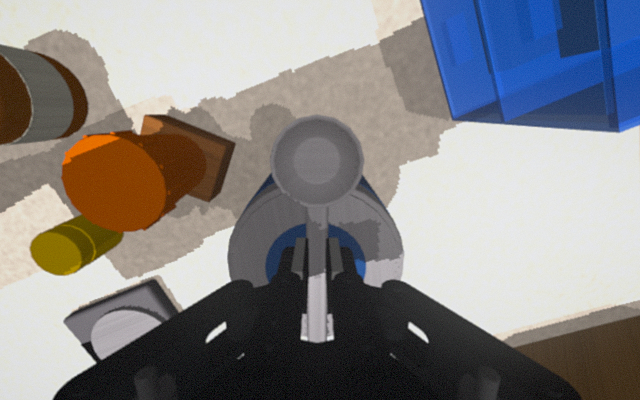

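```bash
python3 - <<'E'
from h import *
m,T=campose('wrist');a=ray((228,250),m,T,.125);b=ray((404,250),m,T,.125);print(a,b,(a+b)/2,np.linalg.norm(a-b));
c=ray((316,222),m,T,.125);print(c)
v=cv2.imread('pics/w9.png').astype(int);bl=(v[:,:,0]-v[:,:,2]>60);bl[:, 410:]=0;ys,xs=np.nonzero(bl[200:300,230:400]);print(xs.min()+230,xs.max()+230,ys.min()+200)
for r in range(215,285,8): x=np.nonzero(bl[r,230:400])[0];print(r,(x.min()+230,x.max()+230) if len(x) else None,end=' ')
E
```

```text
[0.64240496 0.07470991 0.125     ] [0.73881768 0.03947828 0.125     ] [0.69061132 0.0570941  0.125     ] 0.10264833303073281
[0.69664178 0.07359777 0.125     ]
286 365 243
215 None 223 None 231 None 239 None 247 None 255 None 263 (np.int64(355), np.int64(364)) 271 (np.int64(357), np.int64(364)) 279 None
```

```bash
python3 - <<'E'
import cv2
v=cv2.imread('pics/w9.png')[170:300,215:415];cv2.imwrite('pics/w9c.png',cv2.convertScaleAbs(cv2.resize(v,None,fx=4,fy=4,interpolation=cv2.INTER_CUBIC),alpha=1.5))
E
```

```text
(no output)
```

View pics/w9c.png

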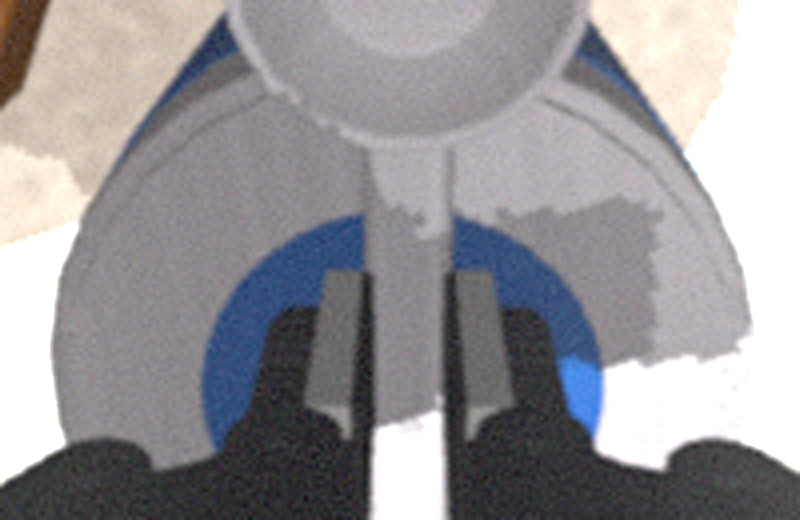

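```bash
python3 - <<'E'
from h import *
from scipy.optimize import least_squares
m,T=campose('wrist');o=get_obs()
P=np.array([(203,375),(240,285),(290,238),(362,216),(455,218),(530,255),(585,320),(603,385),(216,430)])/4+[215,170]
W=np.array([ray(p,m,T,.125)[:2] for p in P])
r=least_squares(lambda q:np.hypot(*(W-q[:2]).T)-q[2],[.687,.045,.03]);print(r.x,np.round(r.fun*1000,1))
t=R.from_quat(o['tool_rot']).as_matrix()[:2,0];print('spoon origin',o['eef_pos'][:2]-.014*t,'lid in tool x',(r.x[:2]-o['eef_pos'][:2])@t)
E
```

```text
[0.68618888 0.04563043 0.0294197 ] [ 0.4  0.1  0.5 -0.2 -0.1 -0.4 -0.1  0.4 -0.6]
spoon origin [0.68674735 0.04428258] lid in tool x -0.012926545990497569
```

Spoon origin and lid centre agree to about 1.5 mm, so I'll lower it until it touches.

>>> {"name": "jog_arm", "arguments": {
  "deltas": [
    [[1,0,2,0,0,0,6],[0,0,1,0,0,0,6]]
  ]
}}

```text
clock: 29.3
eef_pos: [0.6925, 0.0585, 0.1265]
tool_rot: [0.82, 0.573, 0.001, 0.001]
ft_force: [0.1, -0.4, -0.4]
grip_width: 0.0096
```

```bash
python3 - <<'E'
from h import *
robot()
E
```

```text
29.3 [0.6925 0.0585 0.1265] [ 1.7987e+02 -7.0000e-02  6.9880e+01] 0.0096 [ 0.1 -0.4 -0.4]
```

>>> {"name": "jog_arm", "arguments": {
  "deltas": [
    [[0,-1,1,0.1,0,0,6],[0,0,1,0,0,0,6]]
  ]
}}

```text
clock: 29.5
eef_pos: [0.6922, 0.0587, 0.126]
tool_rot: [0.82, 0.573, 0.002, 0.001]
ft_force: [-2.2, 0.0, 4.5]
grip_width: 0.0095
```

```bash
python3 - <<'E'
from h import *
robot()
E
```

```text
29.5 [0.6922 0.0587 0.126 ] [ 1.7984e+02 -1.0000e-01  6.9880e+01] 0.0095 [-2.2  0.   4.5]
```

>>> {"name": "jog_arm", "arguments": {
  "deltas": [
    [[0,0,0,0,0,0,15],[0,0,0,0,0,0,24],[0,0,0,0,0,0,35],[0,0,-6,0,0,0,40],[0,0,-15,0,0,0,40]]
  ]
}}

```text
clock: 30.0
eef_pos: [0.6907, 0.0587, 0.1452]
tool_rot: [0.82, 0.573, -0.0, -0.001]
ft_force: [-0.2, -1.0, 0.6]
grip_width: 0.0399
```

>>> {"name": "jog_arm", "arguments": {
  "deltas": [
    [[0,0,-40,0,0,0,40],[0,0,-40,0,0,0,40],[-30,0,-20,0,0,0,40],[-45,-20,0,0,0,0,40],[-45,-20,0,0,0,0,40]]
  ]
}}

```text
clock: 30.5
eef_pos: [0.6151, -0.0376, 0.2498]
tool_rot: [0.817, 0.577, 0.002, 0.001]
ft_force: [0.3, -1.1, -0.5]
grip_width: 0.0401
```

>>> {"name": "jog_arm", "arguments": {
  "deltas": [
    [[-45,-20,0,0,0,0,40],[-40,-20,0,0,0,0,40],[-20,-10,0,0,0,0,40],[0,0,0,0,0,0,40]]
  ]
}}

```text
clock: 30.9
eef_pos: [0.5261, -0.1265, 0.2532]
tool_rot: [0.819, 0.574, 0.003, 0.003]
ft_force: [-0.0, 0.1, -0.2]
grip_width: 0.0401
```

```bash
python3 - <<'E'
from h import *
robot()
a=camera('scene');show(a,'s2',(150,130,490,330),2.3)
b=camera('top');show(b,'t2',(180,90,480,290),2.6)
for c in('top','scene'):
    m,T=campose(c);find(['tin','jar','scale','pot','block'],[c])
    for n,z in(('spoon',.124),('cup',.032)):
        for d in masks_of(n,c):
            x,i=fit(n,d['pixels'],m,T,z,YA.get(n,(0,)));print(c,n,d['at'],np.round(x,4),round(i,2))
    if c=='top':
        for n in ['scraper']: print([d['at'] for d in masks_of(n,c)])
E
```

```text
30.9 [ 0.5261 -0.1265  0.2532] [ 1.7953e+02 -8.0000e-02  7.0090e+01] 0.0401 [-0.   0.1 -0.2]
top tin 0.7 [294. 139.] xyyaw [0.6879 0.0439 0.3506] iou 0.77
top jar 0.78 [242. 205.] xyyaw [0.4963 0.2221 0.2429] iou 0.95
top scale 0.6 [320. 218.] xyyaw [ 0.4393 -0.0327  0.0444] iou 0.89
top pot 0.67 [280. 207.] xyyaw [0.4686 0.0936 0.052 ] iou 0.91
top block 0.63 [277. 176.] xyyaw [ 0.576   0.1123 -0.8687] iou 0.33
top spoon [439.1, 254.1] [ 0.305  -0.4138  1.057 ] 0.73
top spoon [273.2, 131.1] [0.6897 0.0448 1.2239] 0.82
top cup [265.3, 169.4] [0.5939 0.1294 0.121 ] 0.83
top cup [390.3, 119.1] [ 0.7319 -0.2692  0.2272] 0.89
[[197.7, 187.0]]
scene tin 0.6 [299. 241.] xyyaw [ 0.6848  0.0443 -0.8697] iou 0.81
scene jar 0.96 [397. 234.] xyyaw [ 0.4891  0.2188 -0.597 ] iou 0.94
scene scale 0.81 [334. 206.] xyyaw [ 0.4383 -0.0327  1.6569] iou 0.77
scene pot 0.61 [365. 218.] xyyaw [0.4657 0.0934 0.1962] iou 0.8
scene block 0.8 [349. 250.] xyyaw [ 0.5942  0.1328 -0.7749] iou 0.66
scene block 0.67 [334. 204.] xyyaw [ 0.4516 -0.0286 -0.1542] iou 0.61
scene spoon [303.8, 225.7] [0.6874 0.0452 1.2199] 0.91
scene spoon [279.7, 152.1] [ 0.4461 -0.2835  1.0306] 0.23
scene cup [348.2, 225.5] [ 0.5913  0.1287 -0.6529] 0.85
scene cup [262.2, 194.6] [ 0.6449 -0.1483 -0.6155] 0.82
scene cup [214.9, 206.8] [ 0.761  -0.2328 -0.6377] 0.82
```

View pics/s2.png

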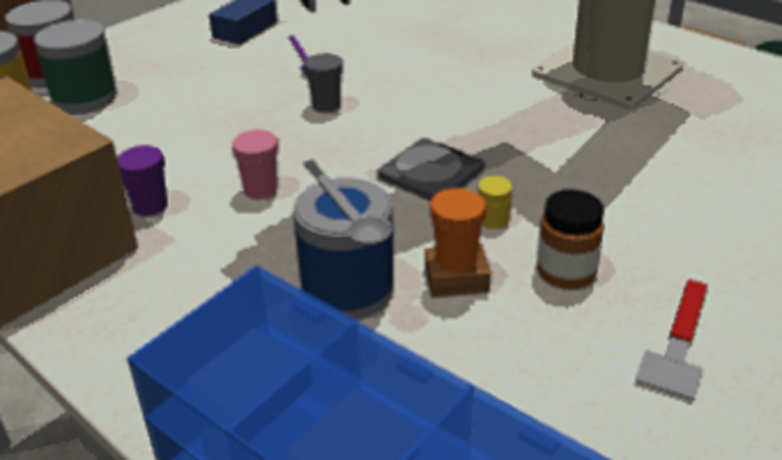

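View pics/t2.png

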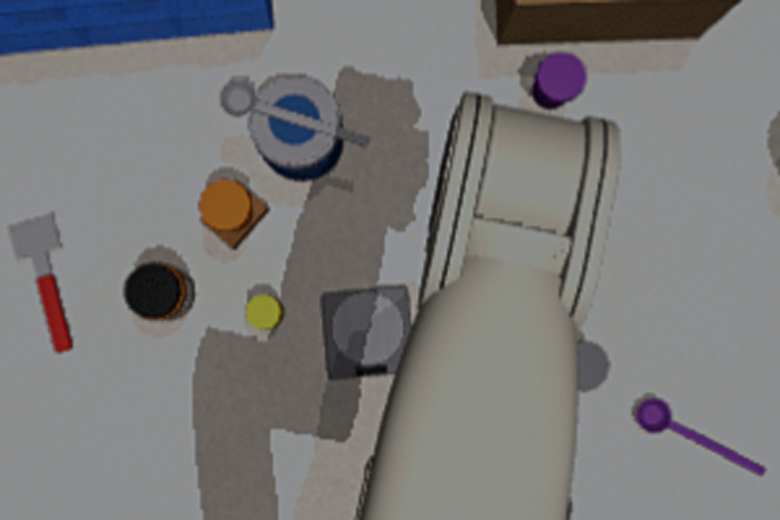

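Both pictures show every item in place and the robot clear of everything, so I'm handing in.

```bash
python3 -c "
from workcell import *
print(job_done(), get_obs()['clock'])"
```

```text
the job is handed in; nothing more can be done
the job is handed in; nothing more can be done
```

The mixing kit is set out in the order asked, and I handed the job in at about 31 s on the robot's clock. I used 15 of the 16 picture views.

- **Block:** it sits about 2–4 mm from the tin–jar midpoint. I gripped it twice, because the first grip held it only by the pad tips. The block fits taken after the cup was on top were poor, since the cup hides part of it, so I rely on those taken before.
- **Cup:** the orange cup stands upright on the block, about 2 mm from the middle in the wrist view just after release. The later overhead and scene fits were looser and put it within about 4 mm.
- **Pot:** the yellow pot stands 2–4 mm from the jar–scale midpoint. The cameras disagree with each other by about that much.
- **Spoon:** it lies bowl up across the tin, with its middle about 2–3 mm from the lid's centre in the overhead and scene fits.
- **Things to leave alone:** the tin, jar and scale measured where they started, within the roughly 2–4 mm camera scatter. The scraper mask stayed within about 4 pixels of its first position. The grey cup was never touched. I judged it only by eye at the end, and the arm partly hid it from above.

The highest force I read on the wrist was about 26 N, as the pot was set down.

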